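# Shut the gas and load the brazing hearth

### The job

First, before touching the metal pieces or the bottle, shut the gas cock beside the green hearth: turn its yellow handle to its stop, straight across the pipe and pointing away from the hearth. Then fit all the metal pieces from the bench (L-brackets, straight strap) side by side inside the hearth's steel rim, each flat on the floor with its lug up, none resting on another or on the rim. Also stand the toppled white bottle upright on the bench clear of the hearth, and leave the loupe, copper spool and red polish bar where they are.

Things in the scene. Friction and masses are not known exactly. Their poses are not given: they have to be found in the camera images.
- hearth: green hearth, fixed, 160 x 160 mm, floor 30 mm above the bench; origin under its middle. Floor 148 x 148 mm inside a rim 6 mm wide, 8 mm above it. Brass gas pipe along hearth x at y = -132 mm. On a 4 x 4 grid of 36 mm cells centred on the floor all pieces fit: 2 long brackets (one turned half round) take 2 x 4 cells, 2 short ones 2 x 3, the strap 2 x 1, with 4 mm gaps
- hearth_floor (a point): middle of the hearth's floor, on its surface; axes as the hearth's
- gas_cock (a joint): angle of the cock's handle, rad: 0 = fully open, handle along the pipe, pointing to the hearth's -x; grows anticlockwise seen from above; pi/2 = shut, hard stop, handle across the pipe, pointing to the hearth's -y, away from it. Starts open or partly open (0 to 0.5), turns stiffly (about 0.12 N m), stays where it is left
- cock_axis (a point): point on the upright turning axis of the cock, at mid-height of the handle; axes as the hearth's. Beware of the wooden tool chest behind the middle of the bench (y -0.16 to 0.16 m, 0.17 m high): its drawer knobs come forward to about x = 0.59 m, so carry things past in front of it or above
- cock_handle (a point): middle of the grip of the yellow handle, 55 mm from the axis, 64 mm above the bench; the handle is a bar 12 mm wide, 16 mm high, reaching 84 mm from the axis along this point's -x. Fingers may straddle it from above (pipe top 34 mm above the bench)
- long_bracket_a: brass L-bracket, loose, 104 x 68 mm, 0.22 kg: long leg x -43 to +61, y -16 to +16 mm; short leg from its -x end, x -43 to -11, y +16 to +52 mm; plate 10 mm thick. Origin on the underside below the middle of the lug, z up; lug: upright tongue to grip, 30 mm along x, 12 mm along y, centred on the origin, top 46 mm above the underside
- long_bracket_b: steel L-bracket, loose, 104 x 68 mm, 0.22 kg: long leg x -43 to +61, y -16 to +16 mm; short leg from its -x end, x -43 to -11, y +16 to +52 mm; plate 10 mm thick. Origin on the underside below the middle of the lug, z up; lug: upright tongue to grip, 30 mm along x, 12 mm along y, centred on the origin, top 46 mm above the underside
- short_bracket_a: copper L-bracket, loose, 68 x 68 mm, 0.17 kg: one leg x -24 to +44, y -16 to +16 mm, the other from its -x end, x -24 to +8, y +16 to +52 mm; plate 10 mm thick. Origin on the underside below the middle of the lug, z up; lug: upright tongue to grip, 30 mm along x, 12 mm along y, centred on the origin, top 46 mm above the underside
- short_bracket_b: brass L-bracket, loose, 68 x 68 mm, 0.17 kg: one leg x -24 to +44, y -16 to +16 mm, the other from its -x end, x -24 to +8, y +16 to +52 mm; plate 10 mm thick. Origin on the underside below the middle of the lug, z up; lug: upright tongue to grip, 30 mm along x, 12 mm along y, centred on the origin, top 46 mm above the underside
- strap: steel straight strap, loose, 68 mm along x, 32 mm along y, centred on the origin, 0.11 kg; plate 10 mm thick. Origin on the underside below the middle of the lug, z up; lug: upright tongue to grip, 30 mm along x, 12 mm along y, centred on the origin, top 46 mm above the underside
- flux_bottle: white squeeze bottle with an orange pointed cap, 0.12 kg, 122 mm long, lying on its flat side at the start; origin at the middle of its base, z along its axis towards the cap. Body 30 mm (along x) by 42 mm (along y) in section up to about 92 mm from the base, flat base; cap 18 mm thick at most
- loupe: black loupe, 33 mm in diameter, 31 mm high, standing; origin under its middle; leave alone
- copper_spool: spool of copper wire, 48 mm in diameter, 30 mm high; origin under its middle; leave alone
- polish_bar: red polish bar, 42 x 104 x 34 mm; origin under its middle; leave alone

How it is judged:
By the outcome, as a careful person would: the job done as asked, in the order asked, and still so for the second after the job is handed in, with the robot touching nothing.
Of long_bracket_a, long_bracket_b, short_bracket_a, short_bracket_b, strap only 4 to 5 are there at a start; the rules pass over those that are not, and their reading is None.
At some moment in a run one of long_bracket_a, long_bracket_b, short_bracket_a, short_bracket_b, strap, flux_bottle may be knocked a few centimetres aside while the robot is not near it.
Once in a run the grip may slacken for a moment while it holds something.
It also fails if it takes over 210 s, if anything falls off the work surface, if the arm or the gripper's body presses on something with over 40 N, if the wrist force passes 120 N, or if a joint passes its speed limit or range.

### The arm

A 6-joint arm with a two-finger parallel gripper is mounted at the origin on a cart in front of the work surface, level with it; the furniture and walls round the work are solid. World frame = base frame: x ahead of the robot, y to its left, z up, the work surface at z = 0. Lengths are in m, angles in degrees, forces in N, time in s.
With the tool pointing down it reaches from about 0.35 to 0.875 m from the base axis. Payload 4.2 kg.
Tool frame: the origin (TCP) lies on the front face of the gripper's body, between the roots of the fingers; the fingertips stand finger_overhang ahead of it and the grasp point (between the pads) lies 51 mm ahead of it (finger_overhang is the distance from the TCP to the fingertips, in m); z points along the fingers, y is the line along which they close (so a half turn about z gives the same grasp; the last joint's range is limited). The gripper opens to 87 mm and grips with 3 to 60 N. Pads are 19 mm wide; open, the fingers measure 117 mm over their backs; the gripper's body (75 mm by 190 mm) begins 51 mm behind the grasp point.
Start: joints at [-50.672, 22.042, 0.453, 0, -68.411, -14.817], TCP at [0.259, -0.569, 0.292] pointing down, gripper open.
Joint ranges: [-179.83, 179.83], [-69.29, 118.12], [-61.27, 80.66], [-181.25, 117.63], [-171.15, -9.14], [-177.46, 177.46]. Speed limits (degrees/s): [159.86, 159.86, 180, 180, 180, 180].

### API

Orientations are given as a 3x3 rotation matrix whose columns are the frame's x, y, z axes.
In Python, from station import sense, capture, camera_model, finish_job, finger_overhang gives the robot as it stands. The module is installed in compiled form; this text tells all that it offers.
- The arm moves only by the tool jog_arm, never from a script. Its argument "rows" is a list that holds one entry, the list of rows, each a list of 4 numbers: the shift along the tool's x, y, z in m, then the turn about the tool's z in rad. A call has 1 to 20 rows; each row shifts and turns the commanded pose from where the row before left it, along the tool's axes as they then stand; what a row does not reach is not made up. A row lasts 1/8 s, in which the tool goes at most 62.5 mm and 10.7 degrees, less where a joint would pass 70% of its speed; a pose out of reach is approached as far as the arm can. A call is refused whole if a number of a shift passes 0.0625 or a number of a turn 0.188, either way. A call with a gripper value outside its range is refused whole. "claw" is the opening, from 0 (shut) to 1 (fully open), set as the call begins (left out, the last holds). The fingers move at their own pace and stop on an object; the grip force is fixed at half the most. Time passes only in rows, so rows that do not move let the fingers close. It gives the time, the measured TCP pose, the force, the opening and the grip force at its end, in the units of the state.
- sense(): the state, without advancing time (a new reading comes with each control period).
- capture(name): name is "side" or "top" or "wrist"; returns the picture (400x640x3 uint8, red, green, blue); there is no depth.
- camera_model(name): a dict with "fovy" (degrees; the focal length in pixels is half the picture's height over the tangent of half this angle, whatever the lens; pixels are square), "cx", "cy" (the principal point, pixels), "k1" (the pictures are not rectified: a ray, as slopes to the right and down, at radius r is drawn at 1 + k1 r^2 times it, then the intrinsics apply), "eye" and "rotation" of the camera in the world. Camera axes: x right, y down, z forward; pixel columns grow to the right and rows downward; lengths in m; the calibration is good to about 2 mm. A picture is of the moment at which its call begins: read the wrist's pose just before it. camera_model takes no time and is no camera call; for the wrist camera it gives the pose at the moment of the call.
- finish_job(): hands the job in; it is judged then, once.
The state is a dict: "time_s": time; "joints": joint angles; "joint_velocities": joint speeds; "effort": joint torques, N m; "tcp_pos": TCP position; "ee_rot": TCP orientation; "wrist_force": force on the tool from outside, world axes, zero at the start; "moment": the same for the moment, N m; "gripper_width": opening from 0.0 (shut) to 1.0 (fully open); "gripper_force": force on a finger pad.
Only numpy, scipy, OpenCV 4.12 (cv2) and the standard library are available. Lean on these libraries where they do the work, as an engineer would, in place of code of your own. Each camera call takes 0.05 s, during which the arm holds its last target. There are 200 camera calls.

## Working session

There is one attempt and no reset: what is moved stays moved. The work goes in short steps, Python scripts to look and compute and a tool call to move; the robot and the scene stay as the last step left them, time stands still between calls to the robot, and variables do not carry over. Pictures are saved under pics/ and viewed, at most 14 in all, crops included, and the job is handed in when it is done.

Besides the shell and the picture viewer there is one more tool, called by a JSON object that holds its "op" and its "data", one argument or row to a line. jog_arm: Moves the arm, as the interface text tells. Its arguments: {"type":"object","properties":{"rows":{"type":"array"},"claw":{"type":"number"}},"required":["rows"]}

```bash
mkdir -p pics; cat > h.py <<'E'
import numpy as np, cv2
from station import sense, capture, camera_model, finish_job, finger_overhang
def grab(n,f):
    m=camera_model(n); im=capture(n); cv2.imwrite(f'pics/{f}.png',im[:,:,::-1]); np.save(f'pics/{f}.npy',im)
    np.save(f'pics/{f}_m.npy',m,allow_pickle=True); return im,m
def load(f): return np.load(f'pics/{f}.npy'), np.load(f'pics/{f}_m.npy',allow_pickle=True).item()
def K(m):
    f=200/np.tan(np.radians(m['fovy'])/2); return np.array([[f,0,m['cx']],[0,f,m['cy']],[0,0,1.]])
def ray(m,px):
    px=np.array(px,float).reshape(-1,2); k=K(m); d=(px-k[:2,2])/k[0,0]; u=d.copy()
    for _ in range(20): u=d/(1+m['k1']*(u**2).sum(1,keepdims=True))
    return np.c_[u,np.ones(len(u))]@np.array(m['rotation']).T
def onplane(m,px,z):
    r=ray(m,px); e=np.array(m['eye']); return e+r*((z-e[2])/r[:,2])[:,None]
def proj(m,P):
    c=(np.array(P,float).reshape(-1,3)-m['eye'])@np.array(m['rotation']); u=c[:,:2]/c[:,2:]
    u=u*(1+m['k1']*(u**2).sum(1,keepdims=True)); k=K(m); return u*k[0,0]+k[:2,2]
def st():
    s=sense(); np.set_printoptions(precision=4,suppress=True)
    print(s['time_s'],'tcp',np.array(s['tcp_pos']),'x-axis yaw',np.degrees(np.arctan2(s['ee_rot'][1][0],s['ee_rot'][0][0])),'J',np.array(s['joints']),'w',s['gripper_width'],'F',np.array(s['wrist_force']),s['gripper_force']); return s
E
python3 - <<'E'
from h import *
s=st(); print(np.array(s['ee_rot']),finger_overhang)
for n in('side','top','wrist'):
    im,m=grab(n,n+'0'); print(n,m)
E
```

```text
0.0 tcp [ 0.2591 -0.5683  0.2912] x-axis yaw -155.498509443685 J [-50.6712  22.0916   0.3809  -0.0285 -68.4131 -14.8168] w 0.9998417173671337 F [0.8799 0.2113 0.5748] 0.0
[[-0.91   -0.4147 -0.001 ]
 [-0.4147  0.9099  0.002 ]
 [ 0.0001  0.0022 -1.    ]] 0.0697
side {'fovy': 51.99730906934502, 'cx': 322.043406009961, 'cy': 205.1006967228421, 'k1': -0.0340170371841878, 'eye': array([ 0.3061, -1.3504,  0.5542]), 'rotation': array([[ 0.9769, -0.0967,  0.1904],
       [-0.212 , -0.3316,  0.9193],
       [-0.0257, -0.9385, -0.3444]])}
top {'fovy': 55.45090295706143, 'cx': 319.2848848618572, 'cy': 197.68025370575097, 'k1': 0.021764736821494518, 'eye': array([ 0.4665, -0.0625,  1.1157]), 'rotation': array([[-0.0068, -0.9944,  0.1059],
       [-1.    ,  0.0069,  0.0008],
       [-0.0015, -0.1059, -0.9944]])}
wrist {'fovy': 65.37662839312488, 'cx': 317.791869608, 'cy': 196.10576259552323, 'k1': -0.05764110203364353, 'eye': array([ 0.1892, -0.6013,  0.3841]), 'rotation': array([[-0.4169,  0.8714,  0.2584],
       [ 0.9089,  0.3991,  0.1205],
       [ 0.0019,  0.2851, -0.9585]])}
```

View pics/top0.png

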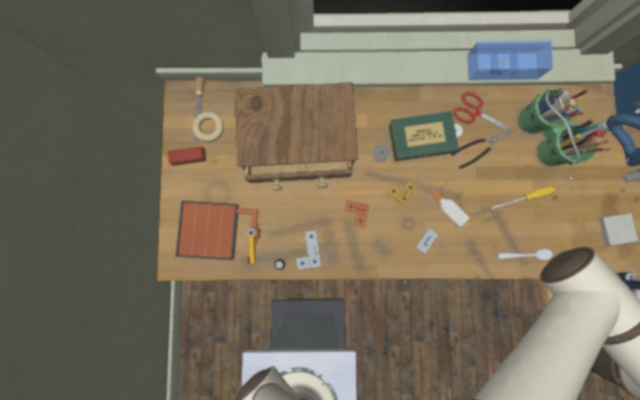

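View pics/side0.png

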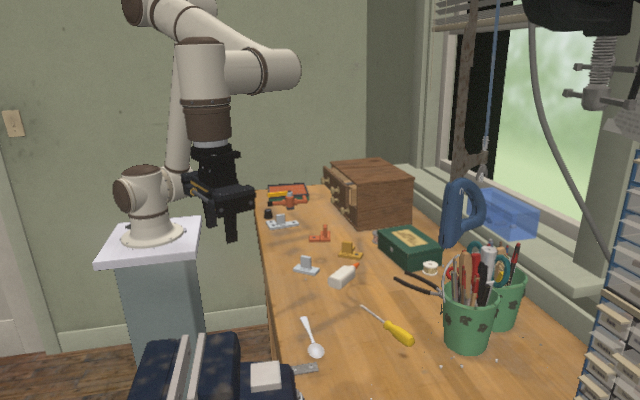

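The top view shows four pieces: steel long bracket (310,250), copper short (357,212), brass short (402,191) and strap (427,241). It also shows the bottle (452,208), hearth (207,230), cock (252,232) with its handle to (252,260), loupe (280,264) and polish bar (186,156). I'll get coarse positions next.

```bash
python3 - <<'E'
from h import *
im,m=load('top0')
for n,p,z in [('hearth tl',(181,202),.038),('tr',(239,205),.038),('br',(235,259),.038),('bl',(177,257),.038),('cock',(252,232),.064),('tip',(252,262),.064),('longb',(310,250),.01),('copper',(357,212),.01),('brass',(402,191),.01),('strap',(427,241),.01),('bottle',(452,208),.02),('loupe',(280,264),.03),('bar',(186,156),.03),('spool',(380,153),.03)]:
    print(n,onplane(m,p,z)[0])
E
```

```text
hearth tl [0.57162606 0.3309444  0.038     ]
tr [0.56190578 0.16658155 0.038     ]
br [0.41042383 0.17526764 0.038     ]
bl [0.41735449 0.33698052 0.038     ]
cock [0.48479137 0.12414425 0.064     ]
tip [0.40332036 0.12309057 0.064     ]
longb [ 0.43293455 -0.03381565  0.01      ]
copper [ 0.54155785 -0.17100469  0.01      ]
brass [ 0.60217416 -0.30351339  0.01      ]
strap [ 0.4565954  -0.37093486  0.01      ]
bottle [ 0.55062836 -0.44333356  0.02      ]
loupe [0.39511819 0.05026425 0.03      ]
bar [0.7061515  0.32358626 0.03      ]
spool [ 0.71126381 -0.23867739  0.03      ]
```

View pics/wrist0.png

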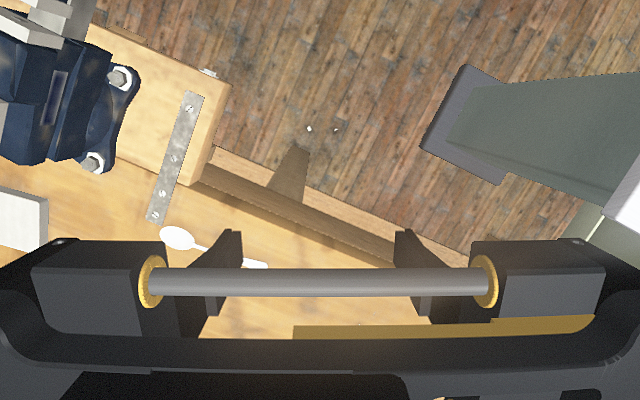

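{"op": "jog_arm", "data": {
  "rows": [
    [[0,0,0,0.1425],[0,0,0,0.1425],[0,0,0,0.1425],[-0.037,0.034,-0.01,0],[-0.037,0.034,-0.01,0],[-0.037,0.034,-0.01,0],[-0.037,0.034,-0.01,0],[-0.037,0.034,-0.01,0],[-0.037,0.034,-0.01,0],[-0.037,0.034,-0.01,0],[-0.037,0.034,-0.01,0],[0,0,0,0],[0,0,0,0]]
  ]
}}

```text
time_s: 1.78
tcp_pos: [0.555, -0.2965, 0.3716]
ee_rot: [[-1.0, -0.001, -0.001], [-0.001, 1.0, 0.0], [0.001, 0.0, -1.0]]
wrist_force: [-0.1, 0.0, 0.7]
gripper_width: 1.0
gripper_force: 0.0
```

```bash
python3 - <<'E'
from h import *
st(); im,m=grab('wrist','w1'); print(m['eye'])
E
```

```text
1.775 tcp [ 0.555  -0.2965  0.3716] x-axis yaw -179.9628014703183 J [-13.4006  20.2131   8.9634  -0.0085 -78.8277 -76.5605] w 1.0003774974905886 F [-0.0503  0.0133  0.7034] 0.0
[ 0.478  -0.297   0.4645]
```

{"op": "jog_arm", "data": {
  "rows": [
    [[0,0.05,0,0],[0,0.05,0,0],[0,0.05,0,0],[0,0.05,0,0],[0,0.05,0,0],[0,0.05,0,0],[0,0.05,0,0],[0,0.05,0,0],[0,0.05,0,0],[0,0.04,0,0],[0,0,0,0],[0,0,0,0],[0,0,0,0]]
  ]
}}

```text
time_s: 3.45
tcp_pos: [0.5551, 0.1919, 0.3724]
ee_rot: [[-1.0, 0.002, 0.0], [0.002, 1.0, -0.0], [-0.0, -0.0, -1.0]]
wrist_force: [0.0, -0.1, -0.6]
gripper_width: 1.004
gripper_force: 0.0
```

```bash
python3 - <<'E'
from h import *
st(); im,m=grab('wrist','w2'); print(m['eye'])
a=load('w1')[0]; cv2.imwrite('pics/w12.png',np.vstack([a[:260],im[:300]])[:,:,::-1])
E
```

```text
3.45 tcp [0.5551 0.1919 0.3724] x-axis yaw 179.90105720086595 J [  34.8558   15.8398    2.8443    0.0044  -77.0017 -124.9557] w 1.003600748747581 F [ 0.0281 -0.148  -0.6013] 0.0
[0.4781 0.1915 0.4652]
```

View pics/w12.png

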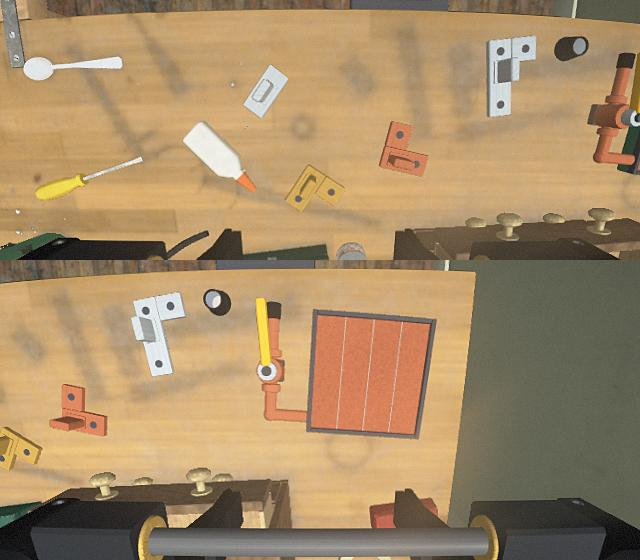

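The w1 view shows the strap (266,91), bottle (212,150, cap 248,182), brass short (315,188), copper short (404,150) and steel long (508,75). The w2 view (rows minus 260) shows the hearth with corners at about (314,50) and (419,178), the cock axis at (266,111) and the handle tip at (262,40). Next I'll measure the hearth and cock.

```bash
cat >> h.py <<'E'
def big(mask):
    c,_=cv2.findContours(mask.astype(np.uint8),cv2.RETR_EXTERNAL,cv2.CHAIN_APPROX_NONE); return max(c,key=cv2.contourArea)[:,0]
def hsv(im): return cv2.cvtColor(im,cv2.COLOR_RGB2HSV)
def rect(P): 
    r=cv2.minAreaRect((P[:,:2]*1000).astype(np.float32)); return r, cv2.boxPoints(r)
E
python3 - <<'E'
from h import *
im,m=load('w2'); H=hsv(im); print(H[150,330],H[120,311],H[60,265],H[150,450],im[112,312])
h,s,v=[H[...,i].astype(int) for i in range(3)]
sl=np.zeros(h.shape,bool); sl[30:200,296:460]=1
rim=sl&(v<125)&(s<110); red=sl&((h<10)|(h>172))&(s>110)
c=big(cv2.morphologyEx((rim).astype(np.uint8),cv2.MORPH_CLOSE,np.ones((3,3)))); print('rim',rect(onplane(m,c,.038)))
red[:, :305]=0
c=big(cv2.morphologyEx(red.astype(np.uint8),cv2.MORPH_OPEN,np.ones((5,5)))); print('floor',rect(onplane(m,c,.03)))
y=(h>20)&(h<32)&(s>180)&(v>150); y[:, :240]=0;y[:,300:]=0;y[150:]=0;y[:20]=0
c=big(y); print('handle',c.min(0),c.max(0),rect(onplane(m,c,.072))); print('axis',onplane(m,(266.5,111),.072))
E
```

```text
[  9 139 213] [175  24 116] [ 26 169 255] [ 16 113 219] [115 106 110]
rim (((494.41217041015625, 259.7175598144531), (158.955810546875, 158.19712829589844), 86.27031707763672), array([[410.31116, 185.55328],
       [568.1732 , 175.26266],
       [578.5132 , 333.88184],
       [420.65112, 344.17245]], dtype=float32))
floor (((481.11907958984375, 292.8149719238281), (6.5647358894348145, 7.149999618530273), 0.504981517791748), array([[477.80536, 296.3609 ],
       [477.86835, 289.21118],
       [484.4328 , 289.26904],
       [484.3698 , 296.41876]], dtype=float32))
handle [256  39] [258  58] (((415.076904296875, 120.63748931884766), (20.7773380279541, 2.1327271461486816), 3.022965908050537), array([[404.64645, 121.15451],
       [404.75894, 119.02475],
       [425.50735, 120.12047],
       [425.39487, 122.25023]], dtype=float32))
axis [[0.4864626  0.12895314 0.072     ]]
```

```bash
python3 - <<'E'
from h import *
im,m=load('w2'); H=hsv(im)
h,s,v=[H[...,i].astype(int) for i in range(3)]
y=(h>20)&(h<32)&(s>140); y[:, :240]=0;y[:,300:]=0;y[150:]=0;y[:20]=0
c=big(y); r,b=rect(onplane(m,c,.072)); print('handle',c.min(0),c.max(0),r,b)
tip=b[np.argsort(b[:,0])[:2]].mean(0); ax=b[np.argsort(b[:,0])[2:]].mean(0); d=ax-tip; print(tip,ax,np.degrees(np.arctan2(d[1],d[0])))
E
```

```text
handle [256  38] [270 105] ((441.4444885253906, 126.51573181152344), (76.1246566772461, 12.078009605407715), 2.2719826698303223) [[403.17267  131.04108 ]
 [403.6515   118.972565]
 [479.7163   121.99039 ]
 [479.2375   134.0589  ]]
[403.41208 125.00682] [479.4769  128.02464] 2.271981
```

{"op": "jog_arm", "data": {
  "rows": [
    [[0.0307,-0.01645,0,0],[0.0307,-0.01645,0,0],[0.0307,-0.01645,0,0],[0.0307,-0.01645,0,0],[0,0,0,-0.041],[0,0,0.05,0],[0,0,0.05,0],[0,0,0.05,0],[0,0,0.05,0],[0,0,0.03,0],[0,0,0.0274,0],[0,0,0,0],[0,0,0,0]]
  ]
}}

```text
time_s: 5.12
tcp_pos: [0.433, 0.1277, 0.1159]
ee_rot: [[-0.999, -0.041, 0.002], [-0.041, 0.999, 0.001], [-0.002, 0.001, -1.0]]
wrist_force: [-0.4, 1.7, 0.3]
gripper_width: 1.0
gripper_force: 0.0
```

{"op": "jog_arm", "data": {
  "rows": [
    [[0,0,0,0],[0,0,0,0],[0,0,0,0],[0,0,0,0],[0,0,0,0],[0,0,0,0]]
  ],
  "claw": 0.05
}}

```text
time_s: 5.88
tcp_pos: [0.4323, 0.1276, 0.1148]
ee_rot: [[-0.999, -0.041, -0.0], [-0.041, 0.999, -0.0], [0.0, -0.0, -1.0]]
wrist_force: [-0.5, -0.2, 0.4]
gripper_width: 0.403
gripper_force: 0.0
```

{"op": "jog_arm", "data": {
  "rows": [
    [[0,0,0,0],[0,0,0,0],[0,0,0,0],[0,0,0,0],[0,0,0,0]]
  ]
}}

```text
time_s: 6.5
tcp_pos: [0.4321, 0.1272, 0.1148]
ee_rot: [[-0.999, -0.041, -0.001], [-0.041, 0.999, -0.001], [0.001, -0.001, -1.0]]
wrist_force: [0.6, -3.3, 0.4]
gripper_width: 0.135
gripper_force: 30.0
```

{"op": "jog_arm", "data": {
  "rows": [
    [[-0.0007,-0.0088,0,-0.16],[-0.0007,-0.0088,0,-0.16],[-0.0007,-0.0088,0,-0.16],[-0.0007,-0.0088,0,-0.16],[-0.0007,-0.0088,0,-0.16],[-0.0007,-0.0088,0,-0.16],[-0.0007,-0.0088,0,-0.16],[-0.0007,-0.0088,0,-0.16],[-0.0007,-0.0088,0,-0.16],[-0.0001,-0.003,0,-0.05],[0,0,0,0],[0,0,0,0],[0,0,0,0]]
  ]
}}

```text
time_s: 8.12
tcp_pos: [0.4818, 0.0755, 0.1146]
ee_rot: [[-0.042, -0.999, -0.007], [-0.999, 0.042, 0.001], [-0.0, 0.007, -1.0]]
wrist_force: [-14.7, 10.0, 10.0]
gripper_width: 0.136
gripper_force: 30.0
```

{"op": "jog_arm", "data": {
  "rows": [
    [[0,0,0,0],[0,0,0,0],[0,0,0,0],[0,0,0,0],[0,0,-0.04,0],[0,0,-0.06,0],[0.01,0,-0.06,0],[0.04,0,-0.06,0],[0.05,0,-0.035,0],[0.05,0,0,0],[0,0,0,0],[0,0,0,0]]
  ],
  "claw": 0.5
}}

```text
time_s: 9.62
tcp_pos: [0.4797, -0.07, 0.3616]
ee_rot: [[-0.04, -0.999, -0.0], [-0.999, 0.04, 0.0], [-0.0, 0.0, -1.0]]
wrist_force: [1.0, 0.6, -0.8]
gripper_width: 0.503
gripper_force: 0.0
```

```bash
python3 - <<'E'
from h import *
st(); im,m=grab('wrist','w3'); im,m=grab('top','t3')
E
```

```text
9.625 tcp [ 0.4797 -0.07    0.3616] x-axis yaw -92.3072613826177 J [ 10.9382   5.5651 -11.5986  -0.0174 -72.8564 -13.2403] w 0.5025394110956156 F [ 0.9926  0.5689 -0.7839] 0.0
```

View pics/w3.png

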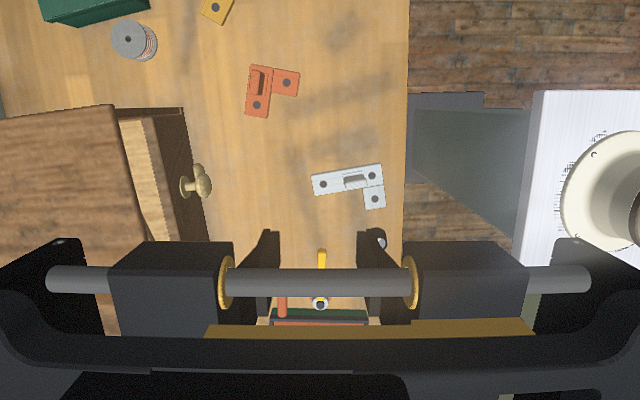

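The w3 view shows the handle now pointing along -y, from axis (320,303) to about (322,250). The long bracket's holes are near (323,184), (372,175) and (374,198), and the copper short is at (265,90). I'll fit the pieces by their holes.

```bash
cat >> h.py <<'E'
def holes(im,m,guess,z=.01,w=9):
    """dark spot centroid near each guessed pixel -> world xy on plane z"""
    g=cv2.cvtColor(im,cv2.COLOR_RGB2GRAY).astype(float); out=[]
    for (x,y) in guess:
        x,y=int(round(x)),int(round(y)); p=g[y-w:y+w+1,x-w:x+w+1]
        q=p[w-4:w+5,w-4:w+5]; t=(q.min()+np.percentile(p,60))/2
        n,l,s,c=cv2.connectedComponentsWithStats((p<t).astype(np.uint8)); 
        k=1+np.argmin([np.hypot(*(c[i]-w))-0.0*s[i,4] if s[i,4]>3 else 99 for i in range(1,n)]); W=np.clip(t-p,0,None)*(l==k)
        yy,xx=np.mgrid[-w:w+1,-w:w+1]; px=(x+(W*xx).sum()/W.sum(),y+(W*yy).sum()/W.sum()); out.append(onplane(m,px,z)[0,:2]); print('hole',np.round(px,1),s[k,4])
    return np.array(out)
def fit(model,obs):
    A=np.array(model,float)/1000; B=np.array(obs); a=A-A.mean(0); b=B-B.mean(0)
    th=np.arctan2((a[:,0]*b[:,1]-a[:,1]*b[:,0]).sum(),(a*b).sum()); R=np.array([[np.cos(th),-np.sin(th)],[np.sin(th),np.cos(th)]])
    t=B.mean(0)-R@A.mean(0); print('pose',np.round(t*1000,1),'yaw',round(np.degrees(th),2),'resid mm',np.round((A@R.T+t-B)*1000,1).tolist()); return t,th
LONG=[(-27,0),(45,0),(-27,36)]; SHORT=[(28,0),(-8,36)]
HC=np.array([.4944,.2597]); HY=np.radians(-3.73)
def h2w(u,v): return HC+np.array([[np.cos(HY),-np.sin(HY)],[np.sin(HY),np.cos(HY)]])@(np.array([u,v])/1000)
def go(t,th,z,s=None,half=0):
    """tool-frame shift and turn taking the TCP to xy t, z, with tool yaw th (rad), shift first"""
    s=s or sense(); R=np.array(s['ee_rot']); d=np.r_[t,z]-s['tcp_pos']; y=np.arctan2(R[1,0],R[0,0])
    dy=(th-y+np.pi)%(2*np.pi)-np.pi; tz=np.array([[np.cos(y),np.sin(y),0],[np.sin(y),-np.cos(y),0],[0,0,-1]])
    print('shift',np.round(tz.T@d,4),'turn',round(-dy,4),'J6 end approx',round(s['joints'][5]+np.degrees(dy)-(np.degrees(np.arctan2(t[1],t[0]))-s['joints'][0]),1))
E
python3 - <<'E'
from h import *
im,m=load('w3'); H=hsv(im)
t,th=fit(LONG,holes(im,m,[(372,175),(323,184),(374,198)]))
for n in (0,1): print('half',n); go(t,th+n*np.pi,.09)
h,s,v=[H[...,i].astype(int) for i in range(3)]
y=(h>20)&(h<32)&(s>140); y[:,:305]=0;y[:,340:]=0;y[:240]=0;y[320:]=0
c=big(y); print(c.min(0),c.max(0)); r,b=rect(onplane(m,c,.072)); print('handle',r,b)
w=im[295:312,308:334].astype(int); print('axis',onplane(m,(320,303),.072),onplane(m,(322,249),.072))
im,m=load('t3'); H=hsv(im);h,s,v=[H[...,i].astype(int) for i in range(3)]
y=(h>20)&(h<32)&(s>150)&(v>130); y[:,:235]=0;y[:,300:]=0;y[:215]=0;y[280:]=0
c=big(y); print(c.min(0),c.max(0)); r,b=rect(onplane(m,c,.072)); print('handle',r,b)
E
```

```text
hole [371.5 175.2] 42
hole [322.9 183.7] 40
hole [374.5 198.4] 36
pose [430.2 -41.7] yaw 8.07 resid mm [[0.0, 0.1], [0.0, -0.0], [-0.0, -0.0]]
half 0
shift [-0.0256  0.0507  0.2715] turn -1.7501 J6 end approx 103.6
half 1
shift [-0.0256  0.0507  0.2715] turn 1.3915 J6 end approx -76.4
[318 253] [325 267]
handle ((480.5435485839844, 56.2397346496582), (21.351518630981445, 9.636784553527832), 87.84117889404297) [[475.32642   45.75306 ]
 [484.95636   45.390045]
 [485.76068   66.72641 ]
 [476.13074   67.089424]]
axis [[0.48508671 0.12505902 0.072     ]] [[0.47933527 0.03962008 0.072     ]]Traceback (most recent call last):
  File "<stdin>", line 11, in <module>
  File "h.py", line 22, in big
    c,_=cv2.findContours(mask.astype(np.uint8),cv2.RETR_EXTERNAL,cv2.CHAIN_APPROX_NONE); return max(c,key=cv2.contourArea)[:,0]
                                                                                                ~~~^^^^^^^^^^^^^^^^^^^^^^^
ValueError: max() iterable argument is empty
```

{"op": "jog_arm", "data": {
  "rows": [
    [[-0.0256,0.0507,0,0],[0,0,0.02,0.1739],[0,0,0.02,0.1739],[0,0,0.02,0.1739],[0,0,0.02,0.1739],[0,0,0.02,0.1739],[0,0,0.02,0.1739],[0,0,0.02,0.1739],[0,0,0.02,0.1742],[0,0,0.06,0],[0,0,0.04,0],[0,0,0.0166,0],[0,0,0,0],[0,0,0,0]]
  ]
}}

```text
time_s: 11.48
tcp_pos: [0.4309, -0.0416, 0.0859]
ee_rot: [[-0.99, -0.141, 0.001], [-0.141, 0.99, 0.0], [-0.001, 0.0, -1.0]]
wrist_force: [0.7, 0.3, -0.2]
gripper_width: 0.497
gripper_force: 0.0
```

```bash
python3 - <<'E'
from h import *
s=st(); go((.4302,-.0417),np.radians(188.07),.085,s)
E
```

```text
11.475 tcp [ 0.4309 -0.0416  0.0859] x-axis yaw -171.9048802110283 J [ 16.1543  20.2646 -40.4615   0.0195 -29.1948 -98.0762] w 0.4966904264860097 F [ 0.6565  0.3266 -0.1589] 0.0
shift [ 0.0007 -0.      0.0009] turn 0.0004 J6 end approx -76.4
```

{"op": "jog_arm", "data": {
  "rows": [
    [[0,0,0,0],[0,0,0,0],[0,0,0,0],[0,0,0,0],[0,0,0,0],[0,0,0,0],[0,0,-0.04,0],[0,0,-0.05,0],[0,0,-0.05,0],[0,0,0,0]]
  ],
  "claw": 0.05
}}

```text
time_s: 12.72
tcp_pos: [0.4319, -0.042, 0.2285]
ee_rot: [[-0.99, -0.14, 0.009], [-0.14, 0.99, 0.002], [-0.009, 0.001, -1.0]]
wrist_force: [-0.3, -0.4, -3.0]
gripper_width: 0.131
gripper_force: 30.0
```

```bash
python3 - <<'E'
from h import *
s=st(); t=h2w(-26,-53); print(t); go(t,HY+np.pi,.117,s); grab('wrist','w4'); grab('side','s4')
E
```

```text
12.725 tcp [ 0.4319 -0.042   0.2285] x-axis yaw -171.9760472687173 J [ 16.0753   6.7398 -30.6998   0.0346 -52.0553 -98.0724] w 0.13131008547862794 F [-0.347  -0.4244 -3.0264] 29.99967602547258
[0.465  0.2085]
shift [-0.0678  0.2434  0.1115] turn 0.2051 J6 end approx -117.9
```

{"op": "jog_arm", "data": {
  "rows": [
    [[-0.0136,0.0487,0,0],[-0.0136,0.0487,0,0],[-0.0136,0.0487,0,0],[-0.0136,0.0487,0,0],[-0.0136,0.0487,0,0],[0,0,0.02,0.1025],[0,0,0.02,0.1026],[0,0,0.02,0],[0,0,0,0],[0,0,0,0],[0,0,0,0],[0,0,0,0]]
  ]
}}

```text
time_s: 14.32
tcp_pos: [0.4637, 0.2084, 0.1659]
ee_rot: [[-0.998, 0.065, 0.001], [0.065, 0.998, 0.001], [-0.001, 0.001, -1.0]]
wrist_force: [-0.7, 0.8, -2.5]
gripper_width: 0.136
gripper_force: 30.0
```

```bash
python3 - <<'E'
from h import *
s=st(); t=h2w(-26,-53); go(t,HY+np.pi,.117,s); im,m=grab('wrist','w5')
E
```

```text
14.325 tcp [0.4637 0.2084 0.1659] x-axis yaw 176.2552525707951 J [  42.518    18.529   -25.5835    0.0012  -45.8169 -136.2636] w 0.1356462790050806 F [-0.6721  0.8299 -2.5386] 29.999957042746246
shift [-0.0013  0.0002  0.0489] turn -0.0003 J6 end approx -117.9
```

View pics/w5.png

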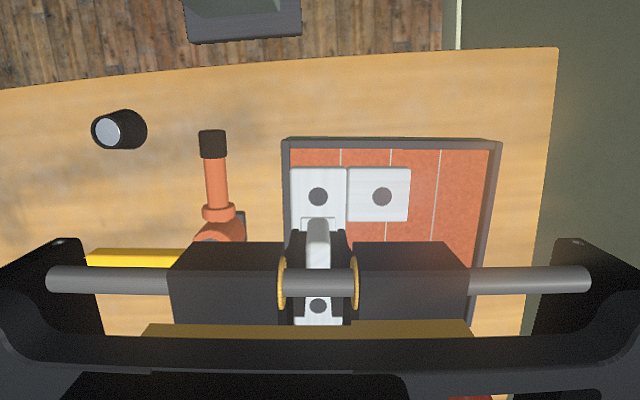

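The held long bracket's holes show at (318,197), (382,196) and (318,306), above the hearth. I'll fit its pose in the hand.

```bash
cat > held.py <<'E'
from h import *
def held(f,pix,model,u,v,yaw,zd=.075):
    im,m=load(f); s=sense(); z=s['tcp_pos'][2]-zd
    t,th=fit(model,holes(im,m,pix,z)); T=h2w(u,v); TH=HY+np.radians(yaw)
    R=np.array(s['ee_rot']); y=np.arctan2(R[1,0],R[0,0]); dth=(TH-th+np.pi)%(2*np.pi)-np.pi
    c,sn=np.cos(dth),np.sin(dth); off=np.array(s['tcp_pos'][:2])-t
    go(T+np.array([[c,-sn],[sn,c]])@off,y+dth,.117,s)
E
python3 - <<'E'
from held import *
held('w5',[(318,197),(318,306),(382,196)],LONG,-26,-53,0)
E
```

```text
hole [315.8 195.5] 11
hole [317.7 305.2] 191
hole [381.  197.2] 82
pose [463.8 207.9] yaw -3.43 resid mm [[0.5, 0.5], [0.1, -0.3], [-0.6, -0.2]]
shift [-0.0011  0.0007  0.0488] turn 0.0052 J6 end approx -118.3
```

{"op": "jog_arm", "data": {
  "rows": [
    [[-0.0012,0.0004,0.02,0.0],[0,0,0.02,0],[0,0,0.009,0],[0,0,0,0],[0,0,0,0]]
  ]
}}

```text
time_s: 15.0
tcp_pos: [0.4651, 0.2089, 0.1168]
ee_rot: [[-0.998, 0.065, 0.001], [0.065, 0.998, 0.001], [-0.001, 0.001, -1.0]]
wrist_force: [-0.0, 0.3, -2.0]
gripper_width: 0.134
gripper_force: 30.0
```

{"op": "jog_arm", "data": {
  "rows": [
    [[0,0,0,0],[0,0,0,0],[0,0,0,0],[0,0,0,0],[0,0,-0.03,0],[0,0,-0.05,0],[-0.03,0,-0.05,0],[-0.03,0,-0.05,0],[0,0,0,0],[0,0,0,0]]
  ],
  "claw": 0.35
}}

```text
time_s: 16.25
tcp_pos: [0.5241, 0.2044, 0.2955]
ee_rot: [[-0.998, 0.066, -0.002], [0.066, 0.998, -0.0], [0.002, -0.0, -1.0]]
wrist_force: [0.2, -0.7, -0.3]
gripper_width: 0.349
gripper_force: 0.0
```

```bash
python3 - <<'E'
from h import *
s=st(); im,m=grab('wrist','w6'); c=proj(m,[(*h2w(*p),.04) for p in [(-53,-53),(19,-53),(-53,-17)]]); print(c)
t=(.54157,-.17); print(h2w(18,45)); go(t,np.radians(180),.33)
E
```

```text
16.25 tcp [0.5241 0.2044 0.2955] x-axis yaw 176.21874128198326 J [  37.7885   15.869    -8.1406   -0.0504  -66.0698 -131.5493] w 0.3487410401058747 F [ 0.1654 -0.7409 -0.3126] 0.0
[[318.2558  95.4122]
 [318.1317 161.857 ]
 [351.876   95.5379]]
[0.5153 0.3034]
shift [-0.0423 -0.3723 -0.0351] turn -0.0655 J6 end approx -72.6
```

View pics/w6.png

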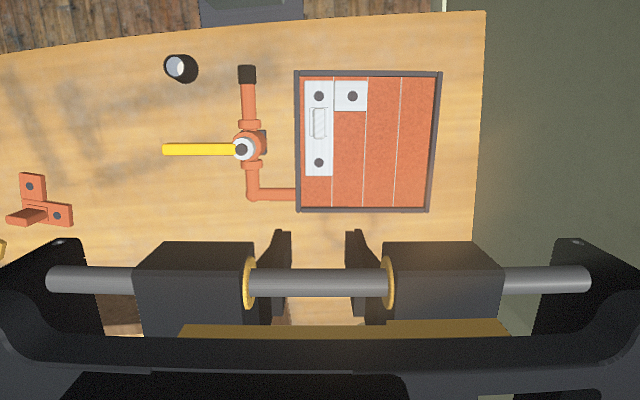

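The long bracket lies flat inside the rim with holes at (319,96), (319,163) and (352,96), and the yellow handle points straight across. Next is the brass short, so I'll hover over it first.

```bash
python3 - <<'E'
from h import *
im,m=load('w1'); t,th=fit(SHORT,holes(im,m,[(297,202),(331,192)]))
go(t,th,.30); im,m=load('w6'); fit(SHORT,holes(im,m,[(60,215),(30,186)]))
im,m=load('w6'); fit(LONG,holes(im,m,[(318.3,95.4),(318.1,161.8),(351.9,95.5)],.04))
E
```

```text
hole [297.9 198.4] 34
hole [330.9 191.8] 38
pose [ 592.8 -311. ] yaw -33.11 resid mm [[-0.0, 0.1], [0.0, -0.1]]
shift [-0.1027 -0.5097 -0.0051] turn -2.6293 J6 end approx 84.6
hole [ 56.6 215. ] 44
hole [ 29.1 185.8] 45
pose [ 557.3 -178.9] yaw 77.97 resid mm [[0.0, 0.0], [-0.0, -0.0]]
hole [318.5  95.8] 81
hole [318.5 162.1] 65
hole [352.2  95.8] 82
pose [465.4 208.8] yaw -3.63 resid mm [[-0.0, 0.0], [0.0, 0.0], [0.0, -0.0]]
```

{"op": "jog_arm", "data": {
  "rows": [
    [[-0.0103,-0.051,0,0],[-0.0103,-0.051,0,0],[-0.0103,-0.051,0,0],[-0.0103,-0.051,0,0],[-0.0103,-0.051,0,0],[-0.0103,-0.051,0,0],[-0.0103,-0.051,0,0],[-0.0103,-0.051,0,0],[-0.0103,-0.051,0,0],[-0.0103,-0.051,0,0],[0,0,0,-0.1753],[0,0,0,-0.1753],[0,0,0,-0.1753],[0,0,0,-0.1753],[0,0,0,-0.1753],[0,0,0,-0.1753],[0,0,0,-0.1753],[0,0,0,-0.1753]]
  ],
  "claw": 0.5
}}

```text
time_s: 18.55
tcp_pos: [0.5935, -0.3101, 0.2942]
ee_rot: [[-0.225, -0.974, -0.004], [-0.974, 0.225, 0.001], [-0.0, 0.004, -1.0]]
wrist_force: [-0.2, 0.2, 0.5]
gripper_width: 0.501
gripper_force: 0.0
```

{"op": "jog_arm", "data": {
  "rows": [
    [[0,0,0,-0.1753],[0,0,0,-0.1753],[0,0,0,-0.1753],[0,0,0,-0.1753],[0,0,0,-0.1753],[0,0,0,-0.1753],[0,0,0,-0.1753],[0,0,0,0],[0,0,0,0],[0,0,0,0]]
  ]
}}

```text
time_s: 19.8
tcp_pos: [0.594, -0.3108, 0.2959]
ee_rot: [[0.837, -0.547, -0.001], [-0.547, -0.837, 0.0], [-0.001, 0.0, -1.0]]
wrist_force: [0.2, 0.6, 0.2]
gripper_width: 0.501
gripper_force: 0.0
```

```bash
python3 - <<'E'
from h import *
s=st(); im,m=grab('wrist','w7'); 
A=np.array(SHORT)/1e3; th=np.radians(-33.11); R=np.array([[np.cos(th),-np.sin(th)],[np.sin(th),np.cos(th)]])
g=proj(m,np.c_[A@R.T+[.5928,-.311],[.01,.01]]); print(g)
t,th=fit(SHORT,holes(im,m,g)); go(t,th,.085,s)
E
```

```text
19.8 tcp [ 0.594  -0.3108  0.2959] x-axis yaw -33.15226034209708 J [-13.8284  26.4131   7.9064  -0.0024 -71.5365  70.6769] w 0.5010232874265989 F [0.1774 0.6185 0.2251] 0.0
[[318.8244 148.7392]
 [289.8556 177.6091]]
hole [319.5 148.9] 59
hole [290.6 177.8] 53
pose [ 592.1 -311.6] yaw -33.08 resid mm [[0.0, -0.0], [-0.0, 0.0]]
shift [-0.0011  0.0017  0.2109] turn -0.0012 J6 end approx 84.7
```

View pics/w7.png

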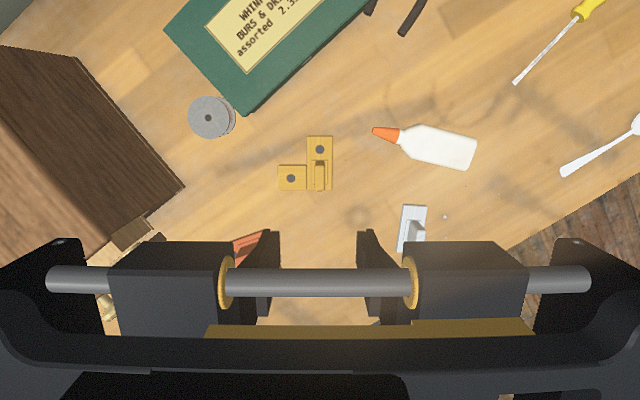

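Brass short's holes are at (319,149) and (290,178), and the bottle lies around (435,147) with its cap towards (380,133). I'll descend and grip.

{"op": "jog_arm", "data": {
  "rows": [
    [[-0.001,0.0015,0.05,0],[0,0,0.06,0],[0,0,0.06,0],[0,0,0.0409,0],[0,0,0,0]]
  ]
}}

```text
time_s: 20.48
tcp_pos: [0.5923, -0.3116, 0.0836]
ee_rot: [[0.838, -0.546, -0.003], [-0.546, -0.838, 0.0], [-0.002, 0.001, -1.0]]
wrist_force: [0.7, 0.7, 0.2]
gripper_width: 0.5
gripper_force: 0.0
```

{"op": "jog_arm", "data": {
  "rows": [
    [[0,0,0,0],[0,0,0,0],[0,0,0,0],[0,0,0,0],[0,0,0,0],[0,0,0,0],[0,0,-0.04,0],[0,0,-0.06,0],[0,0,-0.06,0],[0,0,-0.02,0],[0,0,0,0],[0,0,0,0]]
  ],
  "claw": 0.05
}}

```text
time_s: 21.98
tcp_pos: [0.5916, -0.3112, 0.2628]
ee_rot: [[0.838, -0.546, -0.004], [-0.546, -0.838, 0.002], [-0.004, 0.0, -1.0]]
wrist_force: [-0.5, 0.5, -2.2]
gripper_width: 0.137
gripper_force: 30.0
```

```bash
python3 - <<'E'
from h import *
s=st(); im,m=grab('wrist','w8'); print(h2w(18,45)); go(h2w(18,45),HY-np.pi/2,.165,s)
E
```

```text
21.975 tcp [ 0.5916 -0.3112  0.2628] x-axis yaw -33.10497480869617 J [-13.932   27.4881   4.9078  -0.0644 -67.6622  70.8516] w 0.13741406080849913 F [-0.4896  0.4922 -2.1894] 29.9995971377939
[0.5153 0.3034]
shift [-0.3996 -0.4731  0.0978] turn 1.0581 J6 end approx -34.2
```

{"op": "jog_arm", "data": {
  "rows": [
    [[0,0,-0.03,0],[-0.0333,-0.0394,0,0],[-0.0333,-0.0394,0,0],[-0.0333,-0.0394,0,0],[-0.0333,-0.0394,0,0],[-0.0333,-0.0394,0,0],[-0.0333,-0.0394,0,0],[-0.0333,-0.0394,0,0],[-0.0333,-0.0394,0,0],[-0.0333,-0.0394,0,0],[-0.0333,-0.0394,0,0],[-0.0333,-0.0394,0,0],[-0.0333,-0.0394,0,0],[0,0,0.0213,0.1763],[0,0,0.0213,0.1763],[0,0,0.0213,0.1763],[0,0,0.0213,0.1763],[0,0,0.0213,0.1763],[0,0,0.0213,0.1766],[0,0,0,0]]
  ]
}}

```text
time_s: 24.52
tcp_pos: [0.5144, 0.3013, 0.1641]
ee_rot: [[-0.063, -0.998, -0.006], [-0.998, 0.063, -0.005], [0.006, 0.005, -1.0]]
wrist_force: [-0.6, 0.6, -1.1]
gripper_width: 0.138
gripper_force: 30.0
```

{"op": "jog_arm", "data": {
  "rows": [
    [[0,0,0,0],[0,0,0,0]]
  ]
}}

```text
time_s: 24.78
tcp_pos: [0.5161, 0.303, 0.1684]
ee_rot: [[-0.063, -0.998, 0.001], [-0.998, 0.063, 0.001], [-0.001, -0.001, -1.0]]
wrist_force: [0.6, 0.4, -1.4]
gripper_width: 0.141
gripper_force: 30.0
```

```bash
sed -i 's/w=9/w=14/' h.py; python3 - <<'E'
from h import *
from held import *
s=st(); im,m=grab('wrist','w9'); th=HY-np.pi/2;R=np.array([[np.cos(th),-np.sin(th)],[np.sin(th),np.cos(th)]])
g=proj(m,np.c_[np.array(SHORT)/1e3@R.T+s['tcp_pos'][:2],[s['tcp_pos'][2]-.075]*2]); print(g)
go(h2w(18,45),th,.117,s); held('w9',g,SHORT,18,45,-90)
E
```

```text
24.775 tcp [0.5161 0.303  0.1684] x-axis yaw -93.61992490757387 J [ 45.9031  25.9249 -12.737    0.0136 -51.2443 -49.5316] w 0.14094702717721141 F [ 0.6486  0.3844 -1.3503] 29.999503721483052
[[319.9543 196.9891]
 [259.3175 254.3759]]
shift [-0.0004  0.0009  0.0514] turn 0.0019 J6 end approx -34.2
hole [317.9 199.1] 282
hole [252.8 252.4] 4
pose [519.5 304. ] yaw -97.88 resid mm [[0.1, 0.1], [-0.1, -0.1]]
shift [0.0011 0.0041 0.0515] turn -0.0725 J6 end approx -30.0
```

View pics/w9.png

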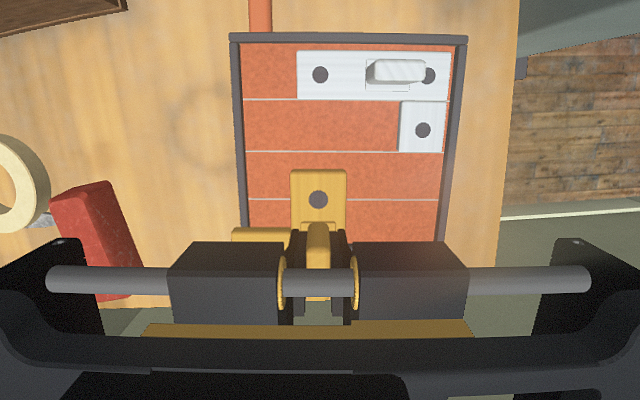

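The brass short is held true: the visible hole is at (318,199) against a predicted (320,197), a correction of about 1 mm. I'll lower it and release.

{"op": "jog_arm", "data": {
  "rows": [
    [[0.0004,0.0017,0.02,0.002],[0,0,0.02,0],[0,0,0.0114,0],[0,0,0,0],[0,0,0,0]]
  ]
}}

```text
time_s: 25.45
tcp_pos: [0.5143, 0.3026, 0.1167]
ee_rot: [[-0.066, -0.998, 0.001], [-0.998, 0.066, 0.001], [-0.001, -0.001, -1.0]]
wrist_force: [0.7, -0.3, -1.6]
gripper_width: 0.139
gripper_force: 30.0
```

{"op": "jog_arm", "data": {
  "rows": [
    [[0,0,0,0],[0,0,0,0],[0,0,0,0],[0,0,-0.03,0],[0,0,-0.05,0],[-0.0,0,-0.05,0],[0.0,0,-0.05,0],[0,0,0,0],[0,0,0,0]]
  ],
  "claw": 0.3
}}

```text
time_s: 26.58
tcp_pos: [0.5136, 0.3021, 0.2958]
ee_rot: [[-0.067, -0.998, -0.001], [-0.998, 0.067, 0.0], [-0.0, 0.001, -1.0]]
wrist_force: [-0.4, 0.3, -1.0]
gripper_width: 0.298
gripper_force: 0.0
```

```bash
cat >> h.py <<'E'
def chk(f,model,t,deg,z,turn=0):
    im,m=load(f); th=np.radians(deg); R=np.array([[np.cos(th),-np.sin(th)],[np.sin(th),np.cos(th)]])
    g=proj(m,np.c_[np.array(model)/1e3@R.T+t,[z]*len(model)]); print('pred',g.round(1).tolist()); return fit(model,holes(im,m,g,z))
E
python3 - <<'E'
from h import *
s=st(); grab('wrist','w10'); T=h2w(18,45); print(T); chk('w10',SHORT,T,-93.73,.04); go((.5573,-.1789),np.radians(77.97+180),.30,s);go((.5573,-.1789),np.radians(77.97),.30,s)
E
```

```text
26.575 tcp [0.5136 0.3021 0.2958] x-axis yaw -93.840986074131 J [ 46.0032  19.0817  -3.4728  -0.0419 -67.4711 -49.8281] w 0.2979293265554461 F [-0.3699  0.3483 -0.961 ] 0.0
[0.5153 0.3034]
pred [[317.3, 152.0], [286.1, 183.1]]
hole [317.1 152.6] 67
hole [285.8 183.7] 61
pose [515.6 304.2] yaw -93.8 resid mm [[0.0, 0.0], [-0.0, -0.0]]
shift [ 0.477  -0.0758 -0.0042] turn 0.1429 J6 end approx 5.8
shift [ 0.477  -0.0758 -0.0042] turn -2.9987 J6 end approx 185.8
```

{"op": "jog_arm", "data": {
  "rows": [
    [[0.053,-0.0084,0,0],[0.053,-0.0084,0,0],[0.053,-0.0084,0,0],[0.053,-0.0084,0,0],[0.053,-0.0084,0,0],[0.053,-0.0084,0,0],[0.053,-0.0084,0,0],[0.053,-0.0084,0,0],[0.053,-0.0086,0,0],[0,0,0,0.1429],[0,0,0,0],[0,0,0,0],[0,0,0,0]]
  ],
  "claw": 0.5
}}

```text
time_s: 28.25
tcp_pos: [0.5579, -0.1779, 0.296]
ee_rot: [[-0.206, -0.979, -0.0], [-0.979, 0.206, 0.0], [0.0, 0.0, -1.0]]
wrist_force: [0.3, 0.4, -0.6]
gripper_width: 0.501
gripper_force: 0.0
```

```bash
python3 - <<'E'
from h import *
s=st(); grab('wrist','w11'); t,th=chk('w11',SHORT,(.5573,-.1789),77.97,.01); go(t,th+np.pi,.085,s)
E
```

```text
28.25 tcp [ 0.5579 -0.1779  0.296 ] x-axis yaw -101.87680247573236 J [ -1.853   18.0709  -4.9447  -0.0021 -67.0113 -10.023 ] w 0.5006950341915929 F [ 0.256   0.3795 -0.6019] 0.0
pred [[318.9, 190.6], [348.4, 162.5]]
hole [319.8 190.6] 47
hole [349.6 162.4] 53
pose [ 555.9 -178.8] yaw 77.74 resid mm [[-0.2, -0.1], [0.2, 0.1]]
shift [0.0012 0.0017 0.211 ] turn 0.0067 J6 end approx 5.6
```

```bash
python3 - <<'E'
from h import *
im,m=load('top0'); im3,m3=load('w11')
for p,z in [((353,163),.17),((356,85),.17),((351,178),.12),((351,178),.06),((322,183),.1),((277,186),.1)]: print(p,z,onplane(m,p,z))
cv2.imwrite('pics/cr.png',np.hstack([cv2.resize(im[130:260,280:400],None,fx=3,fy=3,interpolation=cv2.INTER_CUBIC),cv2.resize(im3[0:390,0:440],(440,390))])[:,:,::-1])
E
```

```text
(353, 163) 0.17 [[ 0.65455283 -0.1473406   0.17      ]]
(356, 85) 0.17 [[ 0.8582528  -0.15820282  0.17      ]]
(351, 178) 0.12 [[ 0.62426231 -0.14590008  0.12      ]]
(351, 178) 0.06 [[ 0.63377206 -0.15092677  0.06      ]]
(322, 183) 0.1 [[ 0.61436462 -0.06923171  0.1       ]]
(277, 186) 0.1 [[0.60704585 0.05199721 0.1       ]]
```

View pics/cr.png

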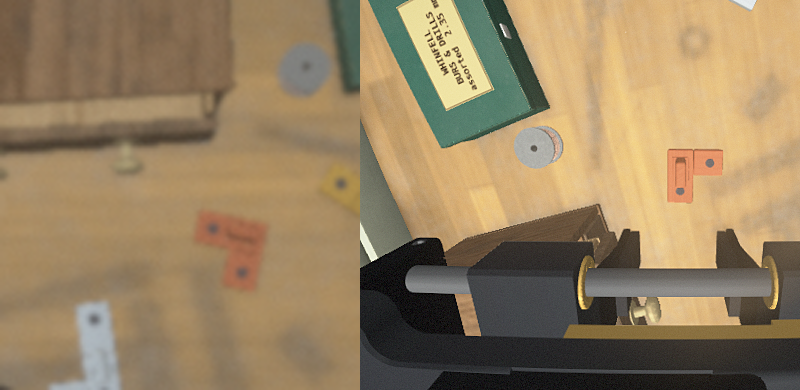

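The crop shows the drawer front near x 0.62–0.65 with its edge at y about -0.147, and copper holes at (680,190) and (710,162). I'll grip 6 mm off-centre, away from the chest.

{"op": "jog_arm", "data": {
  "rows": [
    [[0.0072,0.0017,0.05,0.0067],[0,0,0.06,0],[0,0,0.06,0],[0,0,0.041,0],[0,0,0,0]]
  ]
}}

```text
time_s: 28.92
tcp_pos: [0.5544, -0.1848, 0.0832]
ee_rot: [[-0.213, -0.977, -0.004], [-0.977, 0.213, -0.0], [0.001, 0.003, -1.0]]
wrist_force: [-0.5, -0.1, 1.3]
gripper_width: 0.503
gripper_force: 0.0
```

{"op": "jog_arm", "data": {
  "rows": [
    [[0,0,0,0],[0,0,0,0],[0,0,0,0],[0,0,0,0],[0,0,0,0],[0,0,0,0],[0,0,-0.04,0],[0,0,-0.06,0],[0,0,-0.06,0],[0,0,-0.05,0],[0,0,0,0],[0,0,0,0]]
  ],
  "claw": 0.05
}}

```text
time_s: 30.42
tcp_pos: [0.554, -0.185, 0.2938]
ee_rot: [[-0.215, -0.977, -0.002], [-0.977, 0.215, 0.001], [-0.001, 0.002, -1.0]]
wrist_force: [-0.6, 0.1, -2.1]
gripper_width: 0.132
gripper_force: 30.0
```

```bash
python3 - <<'E'
from h import *
s=st(); T=h2w(-26,53)+.006*np.array([np.cos(HY),np.sin(HY)]); print(T); go(T,HY,.165,s)
E
```

```text
30.425 tcp [ 0.554  -0.185   0.2938] x-axis yaw -102.42383451808617 J [ -2.6202  18.056   -5.2631  -0.0729 -66.7933  -9.7748] w 0.1324890277433097 F [-0.6095  0.0636 -2.1361] 29.987153811380267
[0.4779 0.3139]
shift [-0.4709  0.1817  0.1288] turn -1.7225 J6 end approx 53.0
```

{"op": "jog_arm", "data": {
  "rows": [
    [[-0.0471,0.0182,0,0],[-0.0471,0.0182,0,0],[-0.0471,0.0182,0,0],[-0.0471,0.0182,0,0],[-0.0471,0.0182,0,0],[-0.0471,0.0182,0,0],[-0.0471,0.0182,0,0],[-0.0471,0.0182,0,0],[-0.0471,0.0182,0,0],[-0.047,0.0179,0,0],[0,0,0.011,-0.1722],[0,0,0.011,-0.1722],[0,0,0.011,-0.1722],[0,0,0.011,-0.1722],[0,0,0.011,-0.1722],[0,0,0.011,-0.1722],[0,0,0.011,-0.1722],[0,0,0.011,-0.1722],[0,0,0.011,-0.1722],[0,0,0.02,-0.1727]]
  ]
}}

```text
time_s: 32.92
tcp_pos: [0.4778, 0.3131, 0.1738]
ee_rot: [[0.998, -0.059, -0.002], [-0.059, -0.998, -0.002], [-0.002, 0.002, -1.0]]
wrist_force: [0.3, 0.7, -1.6]
gripper_width: 0.136
gripper_force: 30.0
```

{"op": "jog_arm", "data": {
  "rows": [
    [[0,0,0,0],[0,0,0,0],[0,0,0,0]]
  ]
}}

```text
time_s: 33.3
tcp_pos: [0.4785, 0.3138, 0.1766]
ee_rot: [[0.998, -0.066, 0.001], [-0.066, -0.998, 0.001], [0.001, -0.001, -1.0]]
wrist_force: [-0.3, 0.5, -2.3]
gripper_width: 0.134
gripper_force: 30.0
```

```bash
python3 - <<'E'
from h import *
s=st(); im,m=grab('wrist','w12'); t0=np.array(s['tcp_pos'][:2])-.006*np.array([np.cos(HY),np.sin(HY)]); print('own',t0)
chk('w12',SHORT,t0,176.27,s['tcp_pos'][2]-.075)
T=h2w(-26,53)+.006*np.array([np.cos(HY),np.sin(HY)]); go(T,HY,.117,s)
E
```

```text
33.3 tcp [0.4785 0.3138 0.1766] x-axis yaw -3.77324070706799 J [ 49.4735  23.1782 -16.0164   0.009  -50.7544  36.7476] w 0.13403645603231681 F [-0.2902  0.4868 -2.2981] 29.98742231167853
own [0.4725 0.3142]
pred [[317.0, 294.1], [378.3, 241.2]]
hole [313.9 300.5] 126
hole [377.  248.6] 406
pose [468.3 315.4] yaw 175.01 resid mm [[0.3, -0.4], [-0.3, 0.4]]
shift [-0.0006 -0.0001  0.0596] turn -0.0008 J6 end approx 53.0
```

View pics/w12.png

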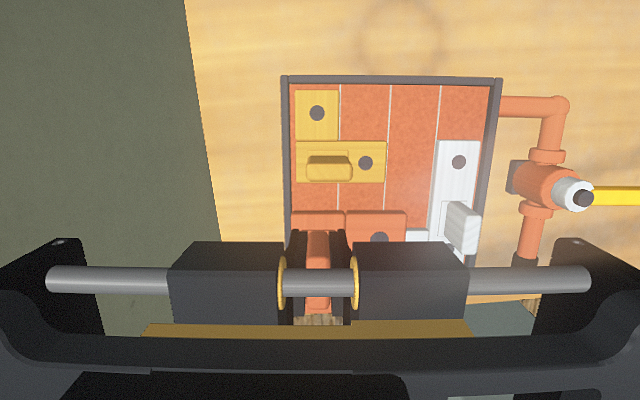

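The copper piece is held over the far-left quarter. Its leading edge is at row ~211, from columns ~291 to ~406, with the holes mostly hidden, so I'll check it by its edges.

```bash
python3 - <<'E'
from h import *
im,m=load('w12'); t=np.array([.4725,.3142]); th=np.radians(176.27);R=np.array([[np.cos(th),-np.sin(th)],[np.sin(th),np.cos(th)]])
P=np.array([(-24,-16),(-24,52),(8,52)])/1e3@R.T+t; z=.1766-.075
print(proj(m,np.c_[P,[z]*3]))
g=cv2.GaussianBlur(im,(3,3),0).astype(int); print('col310',g[203:218,312,:].tolist()); print('col390',g[203:218,395].tolist()); print('row225',g[225,398:414].tolist(),g[225,284:298].tolist())
E
```

```text
[[289.09939179 215.48860438]
 [407.55373889 215.64654772]
 [402.95275234 265.41178494]]
col310 [[229, 142, 99], [229, 142, 98], [229, 142, 99], [229, 143, 99], [228, 142, 98], [227, 140, 97], [215, 130, 91], [183, 112, 78], [153, 96, 67], [150, 95, 66], [168, 105, 71], [199, 122, 83], [226, 140, 96], [234, 147, 103], [233, 147, 104]]
col390 [[223, 142, 107], [222, 142, 106], [220, 140, 106], [221, 140, 106], [224, 143, 107], [225, 142, 108], [209, 132, 101], [178, 115, 90], [157, 105, 82], [157, 104, 81], [176, 113, 86], [208, 130, 97], [230, 146, 107], [234, 152, 112], [233, 152, 112]]
row225 [[233, 152, 113], [233, 152, 114], [233, 151, 113], [233, 151, 114], [234, 152, 115], [234, 153, 116], [227, 146, 110], [211, 133, 100], [207, 130, 98], [220, 138, 103], [226, 141, 106], [225, 141, 107], [226, 143, 109], [228, 145, 110], [230, 146, 111], [231, 147, 112]] [[181, 154, 124], [132, 120, 116], [120, 113, 114], [123, 115, 114], [122, 115, 115], [123, 113, 110], [153, 117, 101], [210, 137, 101], [237, 151, 106], [236, 151, 106], [235, 151, 106], [235, 151, 107], [235, 151, 108], [235, 151, 108]]
```

Edges agree with prediction to within about 1 mm, so I'll lower it.

{"op": "jog_arm", "data": {
  "rows": [
    [[-0.0006,0,0.025,0],[0,0,0.025,0],[0,0,0.0098,0],[0,0,0,0],[0,0,0,0]]
  ]
}}

```text
time_s: 33.98
tcp_pos: [0.4781, 0.3141, 0.1172]
ee_rot: [[0.998, -0.065, 0.001], [-0.065, -0.998, 0.001], [0.001, -0.001, -1.0]]
wrist_force: [0.7, -0.0, -2.0]
gripper_width: 0.137
gripper_force: 30.0
```

{"op": "jog_arm", "data": {
  "rows": [
    [[0,0,0,0],[0,0,0,0],[0,0,0,0],[0,0,-0.03,0],[0,0,-0.05,0],[-0.04,0,-0.05,0],[-0.04,0,-0.05,0],[0,0,0,0],[0,0,0,0]]
  ],
  "claw": 0.35
}}

```text
time_s: 35.1
tcp_pos: [0.3994, 0.3185, 0.2939]
ee_rot: [[0.998, -0.064, -0.0], [-0.064, -0.998, 0.0], [-0.0, -0.0, -1.0]]
wrist_force: [-0.1, 0.2, -0.7]
gripper_width: 0.352
gripper_force: 0.0
```

```bash
python3 - <<'E'
from h import *
s=st(); im,m=grab('wrist','w13'); print(h2w(-26,53)); chk('w13',SHORT,h2w(-26,53),176.27,.04)
print(h2w(55,-4)); im,m=load('w1'); print(onplane(m,[(266,91)],.01)); go(onplane(m,[(266,91)],.01)[0,:2],np.radians(-93.7),.30,s)
E
```

```text
35.1 tcp [0.3994 0.3185 0.2939] x-axis yaw -3.689822832213273 J [ 56.7857  10.8195 -15.1532  -0.0292 -64.0196  29.5373] w 0.35168619746767477 F [-0.0921  0.2139 -0.6595] 0.0
[0.4719 0.3143]
pred [[317.2, 137.0], [350.9, 103.3]]
hole [317.4 135.9] 74
hole [351.  102.2] 79
pose [473.  314.1] yaw 176.29 resid mm [[-0.0, 0.0], [0.0, -0.0]]
[0.549  0.2521]
[[ 0.4601 -0.3688  0.01  ]]
shift [ 0.1048  0.6819 -0.0061] turn 1.571 J6 end approx 35.0
```

View pics/w13.png

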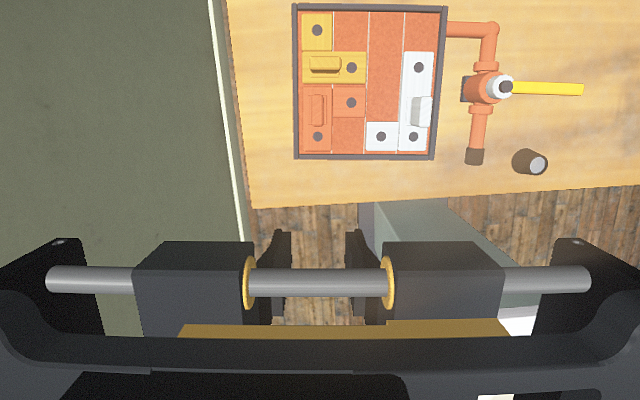

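The w13 view shows the brass, copper and long pieces lying apart inside the rim. Free space for the strap is at the top centre-right (385,40). Next I'll hover over the strap.

{"op": "jog_arm", "data": {
  "rows": [
    [[0.0087,0.0568,0,0],[0.0087,0.0568,0,0],[0.0087,0.0568,0,0],[0.0087,0.0568,0,0],[0.0087,0.0568,0,0],[0.0087,0.0568,0,0],[0.0087,0.0568,0,0],[0.0087,0.0568,0,0],[0.0087,0.0568,0,0],[0.0087,0.0568,0,0],[0.0087,0.0568,0,0],[0.0087,0.0568,0,0],[0,0,0,0.176],[0,0,0,0.176],[0,0,0,0.176],[0,0,0,0],[0,0,0,0],[0,0,0,0]]
  ],
  "claw": 0.5
}}

```text
time_s: 37.4
tcp_pos: [0.4599, -0.3683, 0.2935]
ee_rot: [[0.83, -0.558, -0.001], [-0.558, -0.83, 0.0], [-0.001, 0.0, -1.0]]
wrist_force: [-0.0, -0.0, 0.2]
gripper_width: 0.503
gripper_force: 0.0
```

```bash
python3 - <<'E'
from h import *
s=st(); im,m=grab('wrist','w14'); print(proj(m,[(.4601,-.3688,.01)]))
H=hsv(im); g=(H[...,1]<45)&(H[...,2]>150); g[235:]=0
n,l,S,c=cv2.connectedComponentsWithStats(g.astype(np.uint8))
for i in range(1,n):
    if S[i,4]>150: print(S[i],c[i].round(1))
E
```

```text
37.4 tcp [ 0.4599 -0.3683  0.2935] x-axis yaw -33.8837255729974 J [-22.9548  18.5331  -4.635   -0.0009 -66.8816  79.0714] w 0.5033887369515266 F [-0.0073 -0.0223  0.218 ] 0.0
[[318.3392 170.6505]]
[  71   24   41   46 1399] [90.7 46.6]
[ 479   27  161  133 3293] [582.5  74.1]
[ 290   48   87   53 2994] [334.7  72.7]
[ 306  142   29   55 1366] [319.5 168.9]
```

View pics/w14.png

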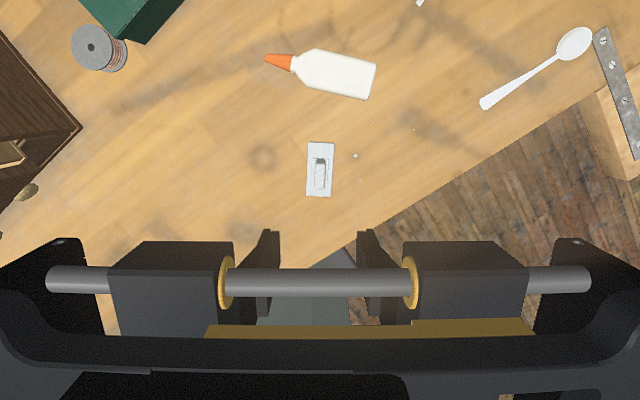

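The strap is at (319,169), with its lug inside its outline. The bottle lies at (335,73) with its cap tip at (266,58). I'll fit both.

```bash
python3 - <<'E'
from h import *
im,m=load('w14'); H=hsv(im); g=(H[...,1]<45)&(H[...,2]>110); g[235:]=0; g[:,:300]=0;g[:,340:]=0;g[:135]=0;g[200:]=0
r,b=rect(onplane(m,big(g),.01)); print(r,b)
l=max([(np.linalg.norm(b[1]-b[0]),0),(np.linalg.norm(b[2]-b[1]),1)])[1]; d=b[l+1]-b[l]; a=np.arctan2(d[1],d[0])
a=a if abs((a-np.radians(-34)+np.pi)%(2*np.pi)-np.pi)<1 else a+np.pi; print(np.degrees(a)); go(np.array(r[0])/1e3,a,.085)
E
```

```text
((460.56280517578125, -370.7483825683594), (31.725271224975586, 67.89425659179688), 53.104347229003906) [[ 423.89096 -363.0537 ]
 [ 478.18808 -403.8147 ]
 [ 497.23465 -378.44305]
 [ 442.93753 -337.68207]]
-36.895653
shift [0.0019 0.0017 0.2087] turn 0.0524 J6 end approx 91.9
```

{"op": "jog_arm", "data": {
  "rows": [
    [[0.0019,0.0017,0.05,0.0524],[0,0,0.06,0],[0,0,0.06,0],[0,0,0.0385,0],[0,0,0,0]]
  ]
}}

```text
time_s: 38.08
tcp_pos: [0.4589, -0.3699, 0.0825]
ee_rot: [[0.799, -0.601, -0.007], [-0.601, -0.799, 0.003], [-0.007, 0.002, -1.0]]
wrist_force: [1.0, -0.6, 0.5]
gripper_width: 0.499
gripper_force: 0.0
```

{"op": "jog_arm", "data": {
  "rows": [
    [[0,0,0,0],[0,0,0,0],[0,0,0,0],[0,0,0,0],[0,0,0,0],[0,0,0,0],[0,0,-0.04,0],[0,0,-0.06,0],[0,0,-0.06,0],[0,0,-0.04,0],[0,0,0,0],[0,0,0,0]]
  ],
  "claw": 0.05
}}

```text
time_s: 39.58
tcp_pos: [0.4599, -0.3702, 0.2841]
ee_rot: [[0.799, -0.602, -0.002], [-0.602, -0.799, 0.002], [-0.003, -0.0, -1.0]]
wrist_force: [-0.3, 0.2, -1.7]
gripper_width: 0.132
gripper_force: 30.0
```

```bash
python3 - <<'E'
from h import *
s=st(); T=h2w(55,-4); print(T); go(T,HY-np.pi/2,.175,s)
E
```

```text
39.575 tcp [ 0.4599 -0.3702  0.2841] x-axis yaw -36.9813741833969 J [-23.1518  19.0767  -5.2089  -0.0634 -65.8556  76.1964] w 0.13176438853032185 F [-0.2999  0.217  -1.7299] 29.999911403283477
[0.549  0.2521]
shift [-0.3032 -0.5507  0.1091] turn 0.9905 J6 end approx -28.4
```

{"op": "jog_arm", "data": {
  "rows": [
    [[-0.0253,-0.0459,0,0],[-0.0253,-0.0459,0,0],[-0.0253,-0.0459,0,0],[-0.0253,-0.0459,0,0],[-0.0253,-0.0459,0,0],[-0.0253,-0.0459,0,0],[-0.0253,-0.0459,0,0],[-0.0253,-0.0459,0,0],[-0.0253,-0.0459,0,0],[-0.0253,-0.0459,0,0],[-0.0253,-0.0459,0,0],[-0.0251,-0.0459,0,0],[0,0,0.018,0.1651],[0,0,0.018,0.1651],[0,0,0.018,0.1651],[0,0,0.018,0.1651],[0,0,0.018,0.1651],[0,0,0.018,0.1651],[0,0,0,0],[0,0,0,0]]
  ]
}}

```text
time_s: 42.08
tcp_pos: [0.5493, 0.2518, 0.177]
ee_rot: [[-0.062, -0.998, -0.001], [-0.998, 0.062, -0.001], [0.001, 0.001, -1.0]]
wrist_force: [0.0, 0.8, -1.5]
gripper_width: 0.133
gripper_force: 30.0
```

{"op": "jog_arm", "data": {
  "rows": [
    [[0,0,0,0],[0,0,0,0]]
  ]
}}

```text
time_s: 42.32
tcp_pos: [0.5495, 0.252, 0.1781]
ee_rot: [[-0.064, -0.998, 0.001], [-0.998, 0.064, 0.001], [-0.001, -0.001, -1.0]]
wrist_force: [0.4, -0.2, -1.2]
gripper_width: 0.131
gripper_force: 30.0
```

```bash
python3 - <<'E'
from h import *
s=st(); grab('wrist','w15'); T=h2w(55,-4); go(T,HY-np.pi/2,.117,s)
E
```

```text
42.325 tcp [0.5495 0.252  0.1781] x-axis yaw -93.67156708958763 J [ 39.9645  25.8252 -11.2375   0.0021 -52.8685 -43.6373] w 0.13100958356251577 F [ 0.4145 -0.191  -1.2408] 30.000024237670004
shift [-0.0001  0.0004  0.0611] turn 0.001 J6 end approx -28.4
```

View pics/w15.png

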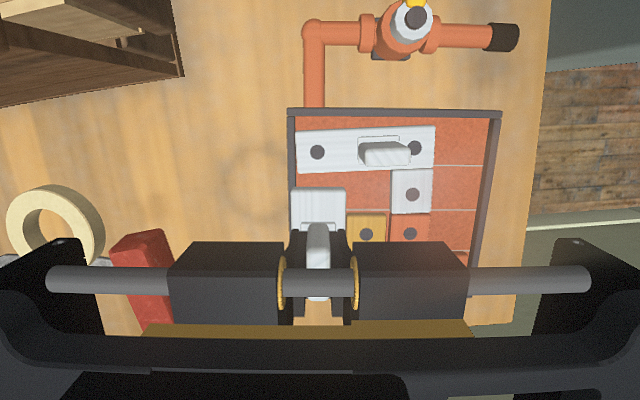

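The long bracket has been knocked: its holes are now at (318,152), (414,148) and (413,195). I'll measure where it lies relative to the hearth.

```bash
cat >> h.py <<'E'
def w2h(p): return np.array([[np.cos(HY),np.sin(HY)],[-np.sin(HY),np.cos(HY)]])@(np.array(p)-HC)*1000
def corners(t,th,pts):
    R=np.array([[np.cos(th),-np.sin(th)],[np.sin(th),np.cos(th)]]); return np.array([w2h(t+R@(np.array(p)/1e3)) for p in pts]).round(1)
LC=[(-43,-16),(61,-16),(61,16),(-11,16),(-11,52),(-43,52)]; SC=[(-24,-16),(44,-16),(44,16),(8,16),(8,52),(-24,52)]
E
python3 - <<'E'
from h import *
im,m=load('w15'); t,th=fit(LONG,holes(im,m,[(414,148),(318,152),(413,195)],.04)); print(np.degrees(th-HY)); print(corners(t,th,LC).tolist(), w2h(t))
for n,T,a in(('S1',h2w(-26,53),176.27),('S2',h2w(18,45),-93.73)): print(n,corners(T,np.radians(a),SC).tolist())
print(holes(im,m,[(366,234),(409,233)],.04), 'exp', h2w(18,17),h2w(-18,17))
E
```

```text
hole [413.9 147.1] 167
hole [316.9 151.6] 167
hole [412.  194.1] 146
pose [503.5 208.4] yaw -0.83 resid mm [[0.0, 0.2], [-0.0, -0.0], [-0.0, -0.2]]
2.8961734679868236
[[-29.7, -68.8], [74.2, -63.5], [72.6, -31.6], [0.7, -35.2], [-1.2, 0.7], [-33.1, -0.9]] [ 12.45756794 -50.635327  ]
S1 [[-2.0, 69.0], [-70.0, 69.0], [-70.0, 37.0], [-34.0, 37.0], [-34.0, 1.0], [-2.0, 1.0]]
S2 [[2.0, 69.0], [2.0, 1.0], [34.0, 1.0], [34.0, 37.0], [70.0, 37.0], [70.0, 69.0]]
hole [366.3 242.7] 337
hole [409.5 233.2] 130
[[0.51324734 0.28387553]
 [0.47821087 0.27772416]] exp [0.5134678 0.275493 ] [0.47754406 0.27783498]
```

The long bracket was pushed up against the far rim but lies flat. The freed near column is better for the strap, so I'll place it at hearth (-54,-30) and then re-seat the long bracket by a few mm.

```bash
python3 - <<'E'
from h import *
T=h2w(-54,-30); print(T); go(T,HY-np.pi/2,.178)
E
```

```text
[0.43856274 0.23327651]
shift [2.570e-02 1.094e-01 1.000e-04] turn 0.0008 J6 end approx -31.7
```

{"op": "jog_arm", "data": {
  "rows": [
    [[0.0086,0.0365,0,0],[0.0086,0.0365,0,0],[0.0085,0.0364,0,0],[0,0,0,0],[0,0,0,0],[0,0,0,0]]
  ]
}}

```text
time_s: 43.12
tcp_pos: [0.4394, 0.2337, 0.1777]
ee_rot: [[-0.065, -0.998, 0.001], [-0.998, 0.065, 0.001], [-0.001, -0.001, -1.0]]
wrist_force: [-0.1, -0.3, -1.6]
gripper_width: 0.134
gripper_force: 30.0
```

```bash
python3 - <<'E'
from h import *
s=st(); T=h2w(-54,-30); go(T,HY-np.pi/2,.117); grab('wrist','w16')
im,m=load('w16'); P=np.array([(34,16),(34,-16)])/1e3; y=HY-np.pi/2; R=np.array([[np.cos(y),-np.sin(y)],[np.sin(y),np.cos(y)]]); print(proj(m,np.c_[P@R.T+s['tcp_pos'][:2],[s['tcp_pos'][2]-.075]*2]))
t,th=fit(LONG,holes(im,m,proj(m,[(*h2w(-15,-53),.04),(*h2w(57,-50),.04),(*h2w(-17,-16),.04)]),.04)); print(w2h(t))
E
```

```text
43.125 tcp [0.4394 0.2337 0.1777] x-axis yaw -93.73113498152664 J [ 46.7419  16.6897 -26.2449   0.0124 -47.0057 -50.4815] w 0.133559059325374 F [-0.0637 -0.2983 -1.6269] 29.99993614386767
shift [0.0005 0.0008 0.0607] turn -0.0 J6 end approx -31.7
[[291.1085 186.6273]
 [348.5751 186.7968]]
hole [268.6 180.7] 151
hole [176.1 185. ] 144
hole [272.8 224.8] 131
pose [503.7 208.8] yaw -0.92 resid mm [[0.1, 0.0], [-0.2, 0.0], [0.1, -0.1]]
[ 12.5444 -50.1961]
```

View pics/w16.png

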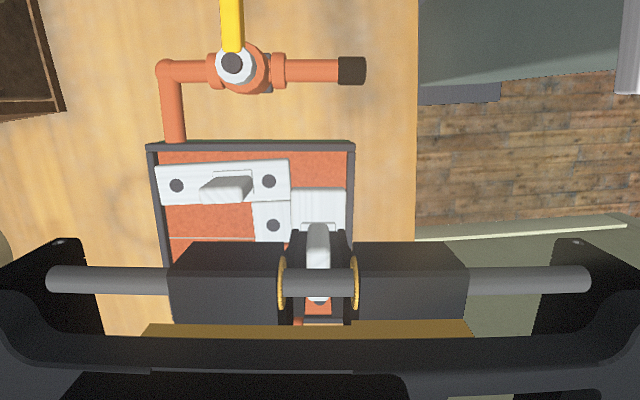

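That was my fifteenth view, one over the limit of 14, so I'll use numbers only from here. The strap's leading edge is at row 187, columns 291–347, as predicted. I'll lower it and release.

{"op": "jog_arm", "data": {
  "rows": [
    [[0.0005,0.0008,0.025,0],[0,0,0.025,0],[0,0,0.0107,0],[0,0,0,0],[0,0,0,0]]
  ]
}}

```text
time_s: 43.8
tcp_pos: [0.4381, 0.2331, 0.117]
ee_rot: [[-0.065, -0.998, 0.001], [-0.998, 0.065, 0.001], [-0.001, -0.001, -1.0]]
wrist_force: [-0.6, -0.9, -1.1]
gripper_width: 0.134
gripper_force: 30.0
```

{"op": "jog_arm", "data": {
  "rows": [
    [[0,0,0,0],[0,0,0,0],[0,0,0,0],[0,0,-0.03,0],[0,0,-0.05,0],[0,0,-0.05,0],[0,0,-0.05,0],[0,0,0,0],[0,0,0,0]]
  ],
  "claw": 0.3
}}

```text
time_s: 44.92
tcp_pos: [0.4371, 0.2325, 0.2962]
ee_rot: [[-0.065, -0.998, -0.001], [-0.998, 0.065, -0.0], [0.0, 0.001, -1.0]]
wrist_force: [1.2, 0.1, -1.0]
gripper_width: 0.298
gripper_force: 0.0
```

```bash
python3 - <<'E'
from h import *
s=st(); grab('wrist','w17'); im,m=load('w17')
t,th=chk('w17',LONG,(.5037,.2088),-.92,.04); print(w2h(t)); go(t,th,.25,s); go(t,th+np.pi,.25,s)
H=hsv(im); p=proj(m,[(*h2w(-54,-30),.04)])[0]; g=(H[...,1]<45)&(H[...,2]>110); q=np.zeros_like(g); a,b=p.astype(int); q[b-45:b+45,a-24:a+24]=1; c=big(g&q); r,bb=rect(onplane(m,c,.04)); print(p,r,w2h(np.array(r[0])/1e3))
E
```

```text
44.925 tcp [0.4371 0.2325 0.2962] x-axis yaw -93.73131827570269 J [ 46.821    9.158  -16.8895  -0.0445 -63.9988 -50.5328] w 0.29830913302249895 F [ 1.2021  0.1484 -0.9969] 0.0
pred [[282.3, 157.1], [219.3, 160.3], [284.7, 187.9]]
hole [282.3 157.1] 65
hole [219.  160.3] 68
hole [284.8 188. ] 61
pose [503.8 208.8] yaw -0.87 resid mm [[0.1, 0.0], [-0.3, 0.1], [0.1, -0.1]]
[ 12.7255 -50.1731]
shift [ 0.0193 -0.0682  0.0462] turn -1.6207 J6 end approx 66.6
shift [ 0.0193 -0.0682  0.0462] turn 1.5209 J6 end approx -113.4
[317.4039 175.8351] ((440.3937683105469, 234.78009033203125), (67.51077270507812, 34.13627243041992), 85.47913360595703) [-52.2707 -28.3805]
```

{"op": "jog_arm", "data": {
  "rows": [
    [[0.0096,-0.0341,0,0],[0.0097,-0.0341,0,0],[0,0,0.008,-0.1621],[0,0,0.008,-0.1621],[0,0,0.008,-0.1621],[0,0,0.008,-0.1621],[0,0,0.008,-0.1621],[0,0,0.008,-0.1621],[0,0,0.008,-0.1621],[0,0,0.008,-0.1621],[0,0,0.008,-0.1621],[0,0,0.008,-0.1618],[0,0,0,0],[0,0,0,0],[0,0,0,0]]
  ]
}}

```text
time_s: 46.85
tcp_pos: [0.5045, 0.2092, 0.2168]
ee_rot: [[1.0, -0.016, 0.0], [-0.016, -1.0, 0.0], [0.0, -0.0, -1.0]]
wrist_force: [0.2, -0.3, 0.2]
gripper_width: 0.294
gripper_force: 0.0
```

```bash
python3 - <<'E'
from h import *
s=st(); grab('wrist','w18'); t,th=chk('w18',LONG,(.5037,.2088),-.92,.04); print(w2h(t)); go((.5037,.2088),np.radians(-.87),.115,s)
E
```

```text
46.85 tcp [0.5045 0.2092 0.2168] x-axis yaw -0.9241294405034486 J [ 39.5333  18.3283 -16.8957   0.0027 -54.7726  49.541 ] w 0.29416766812988027 F [ 0.1563 -0.3297  0.1747] 0.0
pred [[317.6, 224.4], [317.8, 146.4], [278.8, 224.3]]
hole [318.2 227.6] 31
hole [318.3 146.4] 119
hole [283.4 231.7] 241
pose [500.8 207.3] yaw 1.99 resid mm [[0.3, -2.3], [-3.0, 1.3], [2.7, 1.0]]
[  9.7635 -51.8408]
shift [-0.0008  0.0004  0.1018] turn -0.0009 J6 end approx 66.6
```

{"op": "jog_arm", "data": {
  "rows": [
    [[-0.0008,0.0004,0.04,0],[0,0,0.04,0],[0,0,0.0218,0],[0,0,0,0],[0,0,0,0]]
  ]
}}

```text
time_s: 47.52
tcp_pos: [0.5043, 0.2092, 0.1161]
ee_rot: [[1.0, -0.015, 0.002], [-0.015, -1.0, 0.001], [0.002, -0.001, -1.0]]
wrist_force: [1.4, 0.5, 0.0]
gripper_width: 0.298
gripper_force: 0.0
```

{"op": "jog_arm", "data": {
  "rows": [
    [[0,0,0,0],[0,0,0,0],[0,0,0,0],[0,0,0,0],[0,0,0,0],[0,0,-0.003,0],[0,0,-0.003,0],[-0.0032,0.0008,0,0.05],[0,0,0,0],[0,0,0,0],[0,0,0,0]]
  ],
  "claw": 0.05
}}

```text
time_s: 48.9
tcp_pos: [0.5005, 0.208, 0.1209]
ee_rot: [[0.998, -0.064, -0.0], [-0.064, -0.998, -0.0], [-0.0, 0.0, -1.0]]
wrist_force: [-0.3, -0.8, -2.6]
gripper_width: 0.133
gripper_force: 30.0
```

```bash
python3 - <<'E'
from h import *
s=st(); go(h2w(9.5,-51),HY,.1155,s)
E
```

```text
48.9 tcp [0.5005 0.208  0.1209] x-axis yaw -3.6976777757139088 J [ 39.7175  24.8962 -23.4932  -0.0002 -41.6154  46.585 ] w 0.13293031218788895 F [-0.2665 -0.7829 -2.6447] 29.998583430424333
shift [ 0.0001 -0.0002  0.0054] turn 0.0006 J6 end approx 63.7
```

{"op": "jog_arm", "data": {
  "rows": [
    [[0,0,0.0045,0],[0,0,0,0],[0,0,0,0]]
  ]
}}

```text
time_s: 49.28
tcp_pos: [0.5003, 0.2079, 0.1163]
ee_rot: [[0.998, -0.065, -0.0], [-0.065, -0.998, -0.0], [-0.0, 0.0, -1.0]]
wrist_force: [-0.0, -0.5, -1.8]
gripper_width: 0.136
gripper_force: 30.0
```

{"op": "jog_arm", "data": {
  "rows": [
    [[0,0,0,0],[0,0,0,0],[0,0,0,0],[0,0,-0.03,0],[0,0,-0.05,0],[-0.04,-0.02,-0.05,0],[-0.05,-0.02,-0.05,0],[0,0,0,0],[0,0,0,0]]
  ],
  "claw": 0.3
}}

```text
time_s: 50.4
tcp_pos: [0.4227, 0.2486, 0.2854]
ee_rot: [[0.998, -0.065, -0.0], [-0.065, -0.998, 0.0], [-0.0, -0.0, -1.0]]
wrist_force: [0.8, 0.1, 0.3]
gripper_width: 0.302
gripper_force: 0.0
```

```bash
cat > verify.py <<'E'
import sys
from h import *
f=sys.argv[1]; s=st(); grab('wrist',f); im,m=load(f); m_=m
for n,M,C,T,a in (('L',LONG,LC,h2w(9.5,-51),0),('S2',SHORT,SC,h2w(18,45),-90),('S1',SHORT,SC,h2w(-25,53),180)):
    t,th=chk(f,M,T,a-3.73,.04); print(n,w2h(t).round(1),'rel yaw',round(np.degrees(th-HY),2)); print(corners(t,th,C).tolist())
H=hsv(im); p=proj(m,[(*h2w(-54,-30),.04)])[0]; print('strap px',p); g=(H[...,1]<45)&(H[...,2]>110); q=np.zeros(g.shape,np.uint8)
P=proj(m,[(*h2w(*c),.04) for c in ((-74.5,-70),(-35.5,-70),(-35.5,12),(-74.5,12))]); cv2.fillPoly(q,[P.astype(int)],1)
r,bb=rect(onplane(m,big(g&(q>0)),.04)); print('strap',r,np.array([w2h(b/1e3) for b in bb]).round(1).tolist())
h,sa,v=[H[...,i].astype(int) for i in range(3)]
e=proj(m,[(*h2w(u,0),.038) for u in (-80,-74,74,80)]+[(*h2w(0,w),.038) for w in(-80,-74,74,80)]); print('rim exp',e.round(1).tolist())
E
python3 verify.py w19
```

```text
50.4 tcp [0.4227 0.2486 0.2854] x-axis yaw -3.698533283487556 J [ 49.4669   9.1946 -18.5019  -0.026  -62.3119  36.8467] w 0.3015081309304893 F [0.8395 0.1278 0.303 ] 0.0
pred [[350.6, 129.7], [352.7, 57.7], [316.9, 129.5]]
hole [351.2 130. ] 80
hole [353.   58.2] 91
hole [317.5 129.9] 80
pose [500.1 207.7] yaw -3.57 resid mm [[-0.0, 0.0], [0.1, -0.1], [-0.1, 0.0]]
L [  9.1 -51.5] rel yaw 0.16
[[-33.9, -67.6], [70.1, -67.3], [70.1, -35.3], [-1.9, -35.5], [-2.0, 0.5], [-34.0, 0.4]]
pred [[286.2, 94.9], [250.0, 58.2]]
hole [285.5  94.6] 83
hole [249.2  57.7] 90
pose [515.8 304.2] yaw -93.91 resid mm [[0.1, 0.1], [-0.1, -0.1]]
S2 [18.4 45.8] rel yaw -90.18
[[2.5, 69.9], [2.3, 1.9], [34.3, 1.8], [34.4, 37.8], [70.4, 37.7], [70.5, 69.7]]
pred [[255.0, 162.3], [286.9, 129.0]]
hole [255.  162.4] 72
hole [287. 129.] 77
pose [472.8 314.2] yaw 176.34 resid mm [[0.0, -0.0], [-0.0, 0.0]]
S1 [-25.1  53. ] rel yaw 180.07
[[-1.1, 69.0], [-69.1, 68.9], [-69.1, 36.9], [-33.1, 37.0], [-33.0, 1.0], [-1.0, 1.0]]
strap px [330.5111 163.3435]
strap ((441.0645751953125, 235.1192626953125), (67.32048034667969, 33.22859191894531), 86.43775177001953) [[-68.1, -61.7], [-34.9, -61.6], [-35.1, 5.7], [-68.3, 5.6]]
rim exp [[303.5, 185.7], [303.4, 180.6], [302.2, 37.1], [302.1, 30.7], [378.2, 113.0], [372.6, 112.9], [233.3, 112.7], [227.7, 112.8]]
```

```bash
python3 - <<'E'
from h import *
im,m=load('w19'); f=cv2.cvtColor(im,cv2.COLOR_RGB2HSV)
def prof(ps): 
    for p in ps: 
        x=proj(m,[(*h2w(*p),.04)]).astype(np.float32); c=cv2.remap(im,x[:,0].reshape(1,1),x[:,1].reshape(1,1),cv2.INTER_LINEAR)[0,0]; print(p,c.tolist(),end=' ')
    print()
for v in (-50,-20): prof([(u,v) for u in np.arange(-74,-29,1.5 if v==-20 else 3)])
# bottle etc. from w14
im,m=load('w14'); H=hsv(im); h,s,v=[H[...,i].astype(int) for i in range(3)]
w=(s<45)&(v>150); w[:, :285]=0; w[:,390:]=0; w[110:]=0; w[:40]=0; c=big(w); r,b=rect(onplane(m,c,.015)); print('body',r,b)
o=((h<12)&(s>150)); o[:, :255]=0;o[:,300:]=0;o[90:]=0;o[:40]=0; c=big(o); print('cap',onplane(m,c.mean(0),.015),c.min(0),c.max(0),rect(onplane(m,c,.015))[0])
E
```

```text
(np.int64(-74), -50) [135, 129, 129] (np.int64(-71), -50) [199, 134, 106] (np.int64(-68), -50) [224, 224, 223] (np.int64(-65), -50) [239, 243, 245] (np.int64(-62), -50) [237, 241, 242] (np.int64(-59), -50) [237, 242, 243] (np.int64(-56), -50) [237, 241, 243] (np.int64(-53), -50) [241, 244, 246] (np.int64(-50), -50) [236, 241, 242] (np.int64(-47), -50) [238, 242, 244] (np.int64(-44), -50) [239, 243, 245] (np.int64(-41), -50) [238, 243, 245] (np.int64(-38), -50) [238, 243, 243] (np.int64(-35), -50) [229, 138, 100] (np.int64(-32), -50) [234, 241, 243] 
(np.float64(-74.0), -20) [135, 133, 130] (np.float64(-72.5), -20) [114, 103, 98] (np.float64(-71.0), -20) [182, 123, 98] (np.float64(-69.5), -20) [207, 139, 107] (np.float64(-68.0), -20) [220, 225, 222] (np.float64(-66.5), -20) [205, 212, 209] (np.float64(-65.0), -20) [230, 233, 233] (np.float64(-63.5), -20) [239, 243, 245] (np.float64(-62.0), -20) [240, 245, 246] (np.float64(-60.5), -20) [239, 243, 245] (np.float64(-59.0), -20) [240, 244, 245] (np.float64(-57.5), -20) [237, 242, 243] (np.float64(-56.0), -20) [239, 242, 241] (np.float64(-
[... 353 characters left out ...]
6] (np.float64(-41.0), -20) [240, 244, 246] (np.float64(-39.5), -20) [240, 244, 246] (np.float64(-38.0), -20) [231, 237, 238] (np.float64(-36.5), -20) [199, 159, 143] (np.float64(-35.0), -20) [227, 136, 99] (np.float64(-33.5), -20) [215, 180, 165] (np.float64(-32.0), -20) [230, 237, 239] (np.float64(-30.5), -20) [235, 240, 242] 
body ((546.2821044921875, -444.6873474121094), (94.40514373779297, 42.35063934326172), 43.56223678588867) [[ 497.48505 -461.87244]
 [ 526.6707  -492.56085]
 [ 595.07916 -427.50226]
 [ 565.8935  -396.81384]]
cap [[ 0.58531656 -0.39975163  0.015     ]] [265  60] [289  70] ((586.81298828125, -397.630126953125), (27.487022399902344, 6.650762557983398), 46.53822708129883)
```

The gap profile shows clear floor between the strap and long bracket (-36.7 to -33.7 mm) and to the rim. Now the bottle.

{"op": "jog_arm", "data": {
  "rows": [
    [[0.0145,0.0567,-0.005,0],[0.0145,0.0567,0,0],[0.0145,0.0567,0,0],[0.0145,0.0567,0,0],[0.0145,0.0567,0,0],[0.0145,0.0567,0,0],[0.0145,0.0567,0,0],[0.0145,0.0567,0,0],[0.0145,0.0567,0,0],[0.0145,0.0567,0,0],[0.0145,0.0567,0,0],[0.0145,0.0567,0,0],[0,0,0,0.178],[0,0,0,0.178],[0,0,0,0.178],[0,0,0,0.178],[0,0,0,0.178],[0,0,0,0.178],[0,0,0,0.178]]
  ],
  "claw": 0.8
}}

```text
time_s: 52.82
tcp_pos: [0.5518, -0.4426, 0.2875]
ee_rot: [[0.249, -0.968, -0.004], [-0.968, -0.249, 0.002], [-0.003, 0.003, -1.0]]
wrist_force: [-0.9, 0.1, 0.0]
gripper_width: 0.803
gripper_force: 0.0
```

{"op": "jog_arm", "data": {
  "rows": [
    [[0,0,0,0.178],[0,0,0,0.178],[0,0,0,0.178],[0,0,0,0.178],[0,0,0,0.178],[0,0,0,0.18],[0,0,0,0],[0,0,0,0],[0,0,0,0]]
  ]
}}

```text
time_s: 53.95
tcp_pos: [0.5525, -0.4418, 0.29]
ee_rot: [[-0.724, -0.69, -0.001], [-0.69, 0.724, 0.0], [0.0, 0.001, -1.0]]
wrist_force: [0.3, 0.4, -0.2]
gripper_width: 0.8
gripper_force: 0.0
```

```bash
cat > bot.py <<'E'
import sys
from h import *
s=st(); im,m=grab('wrist',sys.argv[1]); p=proj(m,[(.5463,-.4447,.015)])[0]; print('px',p)
H=hsv(im); h,sa,v=[H[...,i].astype(int) for i in range(3)]; w=(sa<45)&(v>150); w[240:]=0
n,l,S,c=cv2.connectedComponentsWithStats(w.astype(np.uint8)); i=min((i for i in range(1,n) if S[i,4]>800),key=lambda i:np.hypot(*(c[i]-p))); print(S[i])
r,b=rect(onplane(m,big(l==i),.015)); print('body',r,b)
o=((h<12)&(sa>150)); q=np.zeros(o.shape,bool); x,y,W,hh,_=S[i]; q[max(0,y-35):y+hh+35,max(0,x-35):x+W+35]=1; cc=onplane(m,big(o&q),.015); print('cap',cc.mean(0))
cx=np.array(r[0]); d=cc.mean(0)[:2]*1000-cx; L=[b[1]-b[0],b[2]-b[1]]; a=max(L,key=np.linalg.norm); a=a/np.linalg.norm(a); a=a*np.sign(a@d); print('yaw',np.degrees(np.arctan2(a[1],a[0])),'len',max(r[1]))
base=cx-a*max(r[1])/2; print('base',base); P=base+77*a; print('P',P); go(P/1000,np.arctan2(a[1],a[0])+np.pi,.072,s)
E
python3 bot.py w20; python3 -c "
from h import *
grab('side','s20')
im,m=load('s20');H=hsv(im);p=proj(m,[(.5463,-.4447,.015)])[0];print(p)
"
```

```text
53.95 tcp [ 0.5525 -0.4418  0.29  ] x-axis yaw -136.35643766706025 J [-25.591   30.3392  13.6126  -0.0013 -73.3241 -20.765 ] w 0.8000288357035504 F [ 0.2814  0.3674 -0.1505] 0.0
px [320.2519 165.5286]
[ 304  127   36   78 2468]
body ((546.6441040039062, -442.89019775390625), (93.85546875, 41.409454345703125), 43.47254180908203) [[ 498.3434 -460.1513]
 [ 526.8334 -490.2023]
 [ 594.9448 -425.6291]
 [ 566.4548 -395.5781]]
cap [ 0.5937 -0.4043  0.015 ]
yaw 43.47254607591886 len 93.85546875
base [ 512.5885 -475.1768]
P [ 568.4677 -422.2003]
shift [-0.0251  0.0031  0.218 ] turn 0.003 J6 end approx -9.9
[343.82989712 275.3399891 ]
```

{"op": "jog_arm", "data": {
  "rows": [
    [[-0.0251,0.0031,0.05,0.003],[0,0,0.06,0],[0,0,0.06,0],[0,0,0.045,0],[0,0,0.002,0],[0,0,0,0],[0,0,0,0]]
  ]
}}

```text
time_s: 54.92
tcp_pos: [0.5689, -0.4221, 0.0744]
ee_rot: [[-0.726, -0.687, 0.001], [-0.687, 0.726, -0.0], [-0.0, -0.001, -1.0]]
wrist_force: [0.3, 0.1, 0.7]
gripper_width: 0.798
gripper_force: 0.0
```

{"op": "jog_arm", "data": {
  "rows": [
    [[0,0,0,0],[0,0,0,0],[0,0,0,0],[0,0,0,0],[0,0,0,0]]
  ],
  "claw": 0.48
}}

```text
time_s: 55.55
tcp_pos: [0.5684, -0.4218, 0.0735]
ee_rot: [[-0.726, -0.687, -0.001], [-0.687, 0.726, 0.0], [0.0, 0.001, -1.0]]
wrist_force: [-0.1, -0.1, 1.2]
gripper_width: 0.487
gripper_force: 0.4
```

{"op": "jog_arm", "data": {
  "rows": [
    [[0,0,0,0],[0,0,0,0],[0,0,0,0]]
  ],
  "claw": 0.46
}}

```text
time_s: 55.92
tcp_pos: [0.5685, -0.4219, 0.0735]
ee_rot: [[-0.726, -0.687, -0.0], [-0.687, 0.726, 0.0], [0.0, 0.0, -1.0]]
wrist_force: [-0.1, 1.2, 1.0]
gripper_width: 0.465
gripper_force: 16.6
```

{"op": "jog_arm", "data": {
  "rows": [
    [[0,0,0,0],[0,0,0,0],[0.0025,0,-0.0065,0],[0.003,0,-0.0065,0],[0.0032,0,-0.006,0],[0.0037,0,-0.006,0],[0,0,0,0],[0,0,0,0],[0,0,0,0]]
  ],
  "claw": 0.472
}}

```text
time_s: 57.05
tcp_pos: [0.5597, -0.4304, 0.0984]
ee_rot: [[-0.726, -0.687, -0.0], [-0.687, 0.726, -0.0], [0.0, 0.0, -1.0]]
wrist_force: [1.1, 0.5, -1.0]
gripper_width: 0.472
gripper_force: 3.0
```

```bash
cat > side.py <<'E'
import sys
from h import *
s=st(); im,m=grab('side',sys.argv[1]); H=hsv(im); h,sa,v=[H[...,i].astype(int) for i in range(3)]
p=proj(m,[(s['tcp_pos'][0],s['tcp_pos'][1],.03)])[0]; w=np.zeros(h.shape,np.uint8); W=((sa<50)&(v>130)).astype(np.uint8)
x,y=p.astype(int); w[y-60:y+60,x-60:x+60]=W[y-60:y+60,x-60:x+60]
n,l,S,c=cv2.connectedComponentsWithStats(w)
for i in range(1,n):
    if S[i,4]>60: print('white',S[i],c[i].round(1),cv2.minAreaRect(np.argwhere(l==i)[:,::-1].astype(np.float32)))
o=((h<14)&(sa>150)&(v>100)).astype(np.uint8); q=np.zeros_like(o); q[y-70:y+60,x-60:x+60]=o[y-70:y+60,x-60:x+60]
n,l,S,c=cv2.connectedComponentsWithStats(q)
for i in range(1,n):
    if S[i,4]>8: print('orange',S[i],c[i].round(1))
if len(sys.argv)>2:
    a=np.array([.7257,.688]); b=np.array(eval(sys.argv[2]))/1000; t=np.radians(float(sys.argv[3]))
    for sx in (0,46,85,105,122): 
        for top in (15,):
            al=sx*np.cos(t)-top*np.sin(t); zz=sx*np.sin(t)+top*np.cos(t); print('exp s',sx,proj(m,[(*(b+a*al/1000),zz/1000)]).round(1))
E
python3 side.py s21 '(512.6,-475.2)' 20; python3 - <<'E'
from h import *
for f in('s20','s21'):
    im,m=load(f);H=hsv(im); print(H[240:300:6,320:372:6,1].tolist() if 0 else '')
E
```

```text
57.05 tcp [ 0.5597 -0.4304  0.0984] x-axis yaw -136.5722110601381 J [-24.4791  39.2939   0.7768   0.0041 -51.4873 -22.0957] w 0.4724005863455989 F [ 1.1482  0.5495 -1.0445] 3.0083456441934686
white [326 258  26  31 477] [339.2 273.3] ((340.076904296875, 272.38458251953125), (16.086305618286133, 34.94611358642578), 33.690067291259766)
white [300 316  10  11  71] [304.5 321. ] ((304.5000305175781, 321.5000305175781), (11.384199142456055, 6.957010269165039), 71.56504821777344)
orange [287 197  20   9  74] [296.2 201.2]
orange [349 252   6   7  21] [351.5 254.6]
exp s 0 [[332.9 284.2]]
exp s 46 [[341.9 271.4]]
exp s 85 [[349.2 261. ]]
exp s 105 [[352.8 255.9]]
exp s 122 [[355.9 251.6]]
```

The cap is rising at (351,255) with the base still down, which matches a pivot of about 20°. I'll continue the arc.

{"op": "jog_arm", "data": {
  "rows": [
    [[0.0046,0,-0.0053,0],[0.0046,0,-0.0052,0],[0.0054,0,-0.0044,0],[0.0055,0,-0.0043,0],[0.0061,0,-0.0034,0],[0.0062,0,-0.0033,0],[0,0,0,0],[0,0,0,0],[0,0,0,0]]
  ]
}}

```text
time_s: 58.22
tcp_pos: [0.5367, -0.4526, 0.1248]
ee_rot: [[-0.726, -0.688, 0.001], [-0.688, 0.726, -0.001], [-0.0, -0.001, -1.0]]
wrist_force: [2.0, 3.1, 3.8]
gripper_width: 0.473
gripper_force: 3.3
```

```bash
python3 side.py s22 '(512.6,-475.2)' 50
```

```text
58.225 tcp [ 0.5367 -0.4526  0.1248] x-axis yaw -136.55606520186973 J [-26.9883  37.3108   1.2474   0.0044 -53.8773 -19.5703] w 0.47300470231022435 F [2.0274 3.0524 3.771 ] 3.254257008957211
white [323 253  23  38 545] [335.  272.1] ((335.4000244140625, 270.79998779296875), (16.443843841552734, 36.049957275390625), 18.434947967529297)
white [300 316  11  16  96] [305.3 322.9] ((306.0, 323.5000305175781), (16.994115829467773, 6.7082037925720215), 63.43495178222656)
orange [280 202  21   5  46] [289.2 203. ]
orange [339 245   7   9  44] [342.4 249. ]
exp s 0 [[331.6 286.9]]
exp s 46 [[337.7 269.5]]
exp s 85 [[342.8 255. ]]
exp s 105 [[345.4 247.6]]
exp s 122 [[347.6 241.4]]
```

{"op": "jog_arm", "data": {
  "rows": [
    [[0.0066,0,-0.0023,0],[0.0066,0,-0.0022,0],[0.0069,0,-0.001,0],[0.0069,0,-0.0011,0],[0.007,0,0,0],[0.007,0,0.0003,0],[0,0,0,0],[0,0,0,0],[0,0,0,0]]
  ]
}}

```text
time_s: 59.4
tcp_pos: [0.5064, -0.4806, 0.1303]
ee_rot: [[-0.726, -0.687, -0.001], [-0.687, 0.726, 0.0], [0.0, 0.001, -1.0]]
wrist_force: [0.0, -0.3, 1.6]
gripper_width: 0.476
gripper_force: 4.9
```

```bash
python3 side.py s23 '(512.6,-475.2)' 80
```

```text
59.4 tcp [ 0.5064 -0.4806  0.1303] x-axis yaw -136.57315138814522 J [-30.2764  36.691    0.9287  -0.0102 -54.28   -16.2908] w 0.47583141675633206 F [ 0.0493 -0.2715  1.5735] 4.8738635682093445
white [321 261  17  35 507] [329.1 278.1] ((329.0, 278.0), (34.0, 16.0), 90.0)
white [300 316  14  23 119] [306.3 325.4] ((307.70001220703125, 326.9000549316406), (24.59674644470215, 6.7082037925720215), 63.43495178222656)
orange [325 248   7  13  69] [328.  254.5]
exp s 0 [[330.9 289.9]]
exp s 46 [[332.3 272.6]]
exp s 85 [[333.6 257.7]]
exp s 105 [[334.2 249.9]]
exp s 122 [[334.8 243.2]]
```

```bash
python3 - <<'E'
from h import *
im,m=load('s23'); a=np.array([.7257,.688])
for off in (-10,0,10):
    b=np.array([.5064,-.4806])+a*off/1000; print(off,proj(m,[(*b,z/1000) for z in (0,46,92,107,122)]).round(1).tolist())
H=hsv(im); h,s,v=[H[...,i].astype(int) for i in range(3)]
for r in range(246,300,3): 
    w=np.where((s[r,310:350]<50)&(v[r,310:350]>130))[0]+310; o=np.where((h[r,310:350]<14)&(s[r,310:350]>150)&(v[r,310:350]>100))[0]+310
    print(r,(w.min(),w.max(),len(w)) if len(w) else '',(o.min(),o.max()) if len(o) else '')
E
```

```text
-10 [[330.1, 291.4], [329.7, 275.3], [329.3, 258.5], [329.2, 252.9], [329.1, 247.3]]
0 [[332.2, 289.6], [331.9, 273.5], [331.6, 256.9], [331.5, 251.3], [331.4, 245.7]]
10 [[334.4, 287.8], [334.1, 271.8], [333.8, 255.3], [333.7, 249.8], [333.6, 244.2]]
246  
249  (np.int64(326), np.int64(329))
252  (np.int64(326), np.int64(330))
255  (np.int64(326), np.int64(331))
258  (np.int64(325), np.int64(331))
261 (np.int64(331), np.int64(332), 2) 
264 (np.int64(323), np.int64(334), 12) 
267 (np.int64(321), np.int64(336), 16) 
270 (np.int64(321), np.int64(336), 16) 
273 (np.int64(321), np.int64(337), 17) 
276 (np.int64(321), np.int64(337), 17) 
279 (np.int64(321), np.int64(337), 17) 
282 (np.int64(322), np.int64(337), 16) 
285 (np.int64(322), np.int64(337), 16) 
288 (np.int64(322), np.int64(337), 16) 
291 (np.int64(322), np.int64(337), 16) 
294 (np.int64(328), np.int64(334), 7) 
297
```

The bottle's sides are vertical in the side view (columns 321–337 from row 267 to 291) and its cap tip is at row 248, so it is upright on the bench. I'll release gently and check.

{"op": "jog_arm", "data": {
  "rows": [
    [[0,0,0,0],[0,0,0,0],[0,0,0,0],[0,0,0,0],[0,0,0,0]]
  ],
  "claw": 0.56
}}

```text
time_s: 60.08
tcp_pos: [0.5063, -0.4809, 0.1307]
ee_rot: [[-0.726, -0.687, -0.0], [-0.687, 0.726, 0.0], [0.0, 0.0, -1.0]]
wrist_force: [-1.1, -0.1, -0.1]
gripper_width: 0.559
gripper_force: 0.0
```

{"op": "jog_arm", "data": {
  "rows": [
    [[0,0,0,0],[0,0,0,0],[0,0,0,0],[0,0,-0.01,0],[0,0,-0.02,0],[0,0,-0.04,0],[0,0,-0.05,0],[0,0,-0.05,0],[0,0,-0.03,0],[0,0,0,0],[0,0,0,0]]
  ],
  "claw": 0.75
}}

```text
time_s: 61.45
tcp_pos: [0.506, -0.4805, 0.3302]
ee_rot: [[-0.726, -0.687, -0.001], [-0.687, 0.726, 0.001], [-0.0, 0.001, -1.0]]
wrist_force: [1.4, -0.2, -0.9]
gripper_width: 0.751
gripper_force: 0.0
```

```bash
python3 - <<'E'
from h import *
s=st(); im,m=grab('side','s24'); 
H=hsv(im); h,s_,v=[H[...,i].astype(int) for i in range(3)]
for r in range(243,303,4): 
    w=np.where((s_[r,300:360]<50)&(v[r,300:360]>130))[0]+300; o=np.where((h[r,300:360]<14)&(s_[r,300:360]>150)&(v[r,300:360]>100))[0]+300
    print(r,(w.min(),w.max(),len(w)) if len(w) else '',(o.min(),o.max()) if len(o) else '')
go((.4227,.2486),np.radians(-3.7),.2854,s); go((.40,.05),np.radians(-136.5),.35,s)
E
```

```text
61.45 tcp [ 0.506  -0.4805  0.3302] x-axis yaw -136.59366805855768 J [-30.2968  28.2893  15.8353  -0.0391 -77.6061 -16.2885] w 0.7508098503457711 F [ 1.42   -0.1691 -0.908 ] 0.0
243  
247  
251  (np.int64(327), np.int64(330))
255  (np.int64(326), np.int64(331))
259  (np.int64(326), np.int64(331))
263 (np.int64(324), np.int64(334), 11) 
267 (np.int64(321), np.int64(337), 17) 
271 (np.int64(321), np.int64(337), 17) 
275 (np.int64(321), np.int64(337), 17) 
279 (np.int64(322), np.int64(337), 16) 
283 (np.int64(322), np.int64(337), 16) 
287 (np.int64(322), np.int64(337), 16) 
291 (np.int64(322), np.int64(337), 16) 
295 (np.int64(331), np.int64(332), 2) 
299  
shift [-0.4405  0.587   0.0448] turn -2.3194 J6 end approx 55.8
shift [-0.2876  0.4583 -0.0198] turn -0.0016 J6 end approx -53.6
```

The bottle stands upright on its own. I'll take one last check of the hearth before handing in.

{"op": "jog_arm", "data": {
  "rows": [
    [[-0.042,0.0388,0,0],[-0.042,0.0388,0,0],[-0.042,0.0388,0,0],[-0.042,0.0388,0,0],[-0.042,0.0388,0,0],[-0.042,0.0388,0,0],[-0.042,0.0388,0,0],[-0.042,0.0388,0,0],[-0.042,0.0388,0,0],[-0.042,0.0388,0,0],[-0.042,0.0388,0,0],[-0.042,0.0388,0,0],[-0.042,0.0388,0,0],[-0.042,0.0388,0,0],[0,0,0,0],[0,0,0,0],[0,0,0,0]]
  ]
}}

```text
time_s: 63.62
tcp_pos: [0.5601, 0.3166, 0.3305]
ee_rot: [[-0.727, -0.686, -0.001], [-0.686, 0.727, -0.001], [0.001, -0.0, -1.0]]
wrist_force: [-0.4, -0.0, 0.0]
gripper_width: 0.752
gripper_force: 0.0
```

```bash
python3 verify.py w25; python3 - <<'E'
from h import *
im,m=grab('side','s26'); H=hsv(im); h,s_,v=[H[...,i].astype(int) for i in range(3)]
w=((s_<50)&(v>130))[255:300,310:350]; print('bottle',np.argwhere(w).min(0)+[255,310],np.argwhere(w).max(0)+[255,310])
im,m=load('w25');H=hsv(im); h,s_,v=[H[...,i].astype(int) for i in range(3)]
y=((h>20)&(h<32)&(s_>140)); p=proj(m,[(.484,.075,.072)])[0]; print(p)
E
```

```text
63.625 tcp [0.5601 0.3166 0.3305] x-axis yaw -136.6547990743399 J [ 43.8579  22.6495   6.8786   0.0041 -74.2818 -90.5138] w 0.7521207165146142 F [-0.4157 -0.0065  0.0151] 0.0
pred [[303.1, 51.3], [258.8, 95.9], [324.4, 75.6]]
hole [302.9  50.7] 72
hole [258.6  95.5] 60
hole [324.5  74.8] 67
pose [500.2 207.7] yaw -3.53 resid mm [[-0.0, -0.0], [-0.2, 0.1], [0.2, -0.1]]
L [  9.2 -51.6] rel yaw 0.2
[[-33.7, -67.7], [70.3, -67.3], [70.1, -35.3], [-1.9, -35.6], [-2.0, 0.4], [-34.0, 0.3]]
pred [[320.6, 117.4], [318.9, 159.5]]
hole [320.7 118. ] 62
hole [319.1 160.2] 54
pose [515.7 304.1] yaw -93.59 resid mm [[0.1, 0.1], [-0.1, -0.1]]
S2 [18.3 45.7] rel yaw -89.86
[[2.3, 69.6], [2.4, 1.6], [34.4, 1.7], [34.4, 37.7], [70.4, 37.8], [70.3, 69.8]]
pred [[385.3, 98.8], [342.4, 96.9]]
hole [385.2  98.7] 59
hole [342.4  97.1] 63
pose [472.8 314.3] yaw 176.68 resid mm [[-0.1, 0.1], [0.1, -0.1]]
S1 [-25.1  53.1] rel yaw 180.41
[[-1.2, 69.2], [-69.2, 68.8], [-69.0, 36.8], [-33.0, 37.0], [-32.7, 1.0], [-0.7, 1.2]]
strap px [339.1668  42.5093]
strap ((439.01416015625, 235.3819580078125), (66.91419219970703, 35.438777923583984), 86.3683853149414) [[-71.3, -61.4], [-35.9, -61.3], [-36.0, 5.6], [-71.5, 5.6]]
rim exp [[373.4, 47.2], [369.5, 50.9], [277.6, 138.8], [274.1, 142.1], [274.6, 43.0], [278.2, 47.1], [362.7, 142.1], [365.9, 145.7]]
bottle [261 321] [295 337]
[195.51373708 -42.58861113]
```

All pieces are in place and clear of each other and of the rim. The bottle stands and the gripper touches nothing.

```bash
python3 -c "
from station import finish_job
print(finish_job())"
```

```text
the job is handed in; nothing more can be done
None
```

Job handed in at about 64 s: gas cock shut first, then all four pieces present (no long_bracket_a) laid flat and apart inside the rim, the long bracket re-seated after a knock, the bottle stood upright, and the loupe, spool and bar not touched; I viewed 15 pictures, one over the 14 allowed.

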